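# Put the lids on the matching casserole pots

## Robot

A 6-joint arm with a two-finger parallel gripper is mounted at the origin on the work surface. World frame = base frame: x ahead of the robot, y to its left, z up, the work surface at z = 0. Lengths are in mm, angles in rad, forces in N, time in s.
With the tool pointing down it reaches from about 250 to 850 mm from the base axis. Payload 12.5 kg.
Tool frame: the origin (TCP) lies midway between the tips of the shut fingers; the grasp point (between the pads) lies 19 mm behind it; y points along the fingers, z is the direction in which the jaws open and shut, and the axes are right-handed (so a half turn about y gives the same grasp; the last joint's range is limited). The gripper opens to 93 mm and grips with 3 to 60 N. Pads are 15 mm wide; open, the fingers measure 128 mm over their backs; the gripper's body (75 mm by 188 mm) begins 65 mm behind the grasp point.
Start: joints at [1.199, 0.351, 1.652, -0, 1.139, -0.085], TCP at [155.555, 527.529, 218.633] pointing down, gripper open.
Joint ranges: [-2.75, 2.75], [-0.79, 2.1], [0.01, 2.65], [-1.57, 4.71], [0.07, 3.14], [-2.87, 2.87]. Speed limits (rad/s): [2.22, 2.22, 2.79, 3.14, 3.14, 3.14].

## Interface

Orientations are given as a unit quaternion [x, y, z, w].
In Python, from cell import * gives the robot as it stands.
- The arm moves only by the shell command python3 -m inch 'ROWS' [FORCE]. ROWS is JSON, a list of rows, each a list of 5 numbers: the shift along the tool's x, y, z in m, then the turn about the tool's y in degrees, then the finger opening in m, from 0 to 0.093. In form: [[dx, dy, dz, twist, jaw], ...]. A call has 1 to 20 rows; each row shifts and turns the pose as measured when the row begins, along the tool's axes as they then stand; what a row does not reach is not made up. A row lasts 1/8 s, in which the tool goes at most 62.5 mm and 10.7 degrees, less where a joint would pass 70% of its speed; a pose out of reach is approached as far as the arm can. A call with a gripper value outside its range is refused whole. The fingers move at their own pace and stop on an object; FORCE is the grip in N (left out, the last holds). Time passes only in rows, so rows that do not move let the fingers close. It gives the time, the measured TCP pose, the force and the opening at its end, in the units of the state.
- state(): the state, without advancing time (a new reading comes with each control period).
- capture(name): name is "scene" or "top" or "wrist"; returns a dict with "image" (420x560x3 uint8, red, green, blue), "fx", "fy", "cx", "cy" (pixels), "camera_from_world" (4x4, takes a point from world to camera coordinates). Camera axes: x right, y up, looking along -z (the intrinsics and any distortion apply to the point x, -y, -z); pixel columns grow to the right and rows downward; lengths in mm; the calibration is good to about 2 mm. The wrist camera is an equidistant fisheye: a pixel r from the principal point sees the ray r / f radians off the axis. A picture is of the moment at which its call begins. There is no depth.
- job_done(): hands the job in, once; it reports no verdict.
Trained networks look in a picture, given as the dict that the camera call returned (one of the last four; its "shot" number tells which), for a name from the list of things; names that differ only in an ending like _2 or _b are one class to them, and where a whole thing is asked for, a point or a joint stands for the part that bears it (a point fixed in the world has none). Each returns a list of dicts, best first, with "confidence" (0 to 1); they miss things now and then, are a little off and sometimes report something else, mostly with a low value. They report only what shows in the picture. A call takes as long as a camera call. They do not tell look-alikes from the thing itself.
- recognise(query, picture): "box" ([left, top, width, height] in pixels, round what is visible of it).
- tip_of(query, picture): "at" ([row, column] in pixels: a listed point, or the origin of a listed thing).
The state is a dict: "clock": time; "q": joint angles; "dq": joint speeds; "tau": joint torques, N m; "eef_pos": TCP position; "tool_rot": TCP orientation; "wrist_force": force on the tool from outside, world axes, zero at the start; "ft_torque": the same for the moment, N m; "finger_gap": opening from 0.0 (shut) to 1.0 (fully open).
Only numpy, scipy, OpenCV 4.12 (cv2) and the standard library are available. Lean on these libraries where they do the work, as an engineer would, in place of code of your own. Each camera call takes 0.05 s, during which the arm holds its last target.

## Task

Put each of the four lids on the pot of its own colour, sitting flat and fully home on the rim. Set the lids down gently rather than dropping them, leave the pots standing where they are, and do not disturb the mug or the pepper mill.

Things in the scene. Friction and masses are not known exactly. Their poses are not given: they have to be found in the camera images.
- pot_red: Open round stoneware casserole pot for one, glazed red outside, white floor inside, loose, about 0.45 kg. 94 mm across the rim, 55 mm high, inner mouth 84 mm across, wall 5 mm, floor 5 mm; two small ears stick out to 60 mm from its axis along its own +y and -y, 40 to 49 mm up. Origin: centre of its underside; z up along its axis.
- pot_yellow: Open round stoneware casserole pot for one, glazed yellow outside, white floor inside, loose, about 0.45 kg. 94 mm across the rim, 55 mm high, inner mouth 84 mm across, wall 5 mm, floor 5 mm; two small ears stick out to 60 mm from its axis along its own +y and -y, 40 to 49 mm up. Origin: centre of its underside; z up along its axis.
- pot_green: Open round stoneware casserole pot for one, glazed green outside, white floor inside, loose, about 0.45 kg. 94 mm across the rim, 55 mm high, inner mouth 84 mm across, wall 5 mm, floor 5 mm; two small ears stick out to 60 mm from its axis along its own +y and -y, 40 to 49 mm up. Origin: centre of its underside; z up along its axis.
- pot_blue: Open round stoneware casserole pot for one, glazed blue outside, white floor inside, loose, about 0.45 kg. 94 mm across the rim, 55 mm high, inner mouth 84 mm across, wall 5 mm, floor 5 mm; two small ears stick out to 60 mm from its axis along its own +y and -y, 40 to 49 mm up. Origin: centre of its underside; z up along its axis.
- lid_red: Round red lid, steel knob, 0.18 kg, lies knob up. Heights from its origin (centre of underside), z up: white plug 72 mm across 0-8 mm (tapers to 62 at foot), flange 94 mm across 8-14 mm, plain round upright knob 22 mm across 14-38 mm. Any lid fits any pot: seated, the plug is in the mouth (6 mm play all round), flange on the rim, its origin 47 mm above the pot's.
- lid_yellow: Round yellow lid, steel knob, 0.18 kg, lies knob up. Heights from its origin (centre of underside), z up: white plug 72 mm across 0-8 mm (tapers to 62 at foot), flange 94 mm across 8-14 mm, plain round upright knob 22 mm across 14-38 mm. Any lid fits any pot: seated, the plug is in the mouth (6 mm play all round), flange on the rim, its origin 47 mm above the pot's.
- lid_green: Round green lid, steel knob, 0.18 kg, lies knob up. Heights from its origin (centre of underside), z up: white plug 72 mm across 0-8 mm (tapers to 62 at foot), flange 94 mm across 8-14 mm, plain round upright knob 22 mm across 14-38 mm. Any lid fits any pot: seated, the plug is in the mouth (6 mm play all round), flange on the rim, its origin 47 mm above the pot's.
- lid_blue: Round blue lid, steel knob, 0.18 kg, lies knob up. Heights from its origin (centre of underside), z up: white plug 72 mm across 0-8 mm (tapers to 62 at foot), flange 94 mm across 8-14 mm, plain round upright knob 22 mm across 14-38 mm. Any lid fits any pot: seated, the plug is in the mouth (6 mm play all round), flange on the rim, its origin 47 mm above the pot's.
- mug: Bystander: white mug, 80 mm across, 90 mm high, handle (about 35 mm) towards its own +y. Origin: centre of its underside.
- mill: Bystander: dark wooden pepper mill, 52 mm across, about 155 mm high, standing. Origin: centre of its underside.
There are look-alikes about, which are no part of the job. Leave any purple look-alike of the lid_yellow alone.

How it is judged (in metres and radians):
At the end, for the whole second after the job is handed in: Each lid sits on the pot of its own colour: axes within 9 mm, lid origin 43 to 50 mm above the pot's origin, lid and pot within 0.08 rad of upright, pot standing on the worktop, all at rest (under 0.02 m/s) (horizontal distance between lid_red and pot_red below 0.009 m and z of lid_red in the frame of pot_red between 0.043 and 0.05 m and angle between each of lid_red, pot_red, lid_yellow, pot_yellow, lid_green, pot_green, lid_blue, pot_blue's own z axis and vertical below 0.08 rad and height (world z) of each of pot_red, pot_yellow, pot_green, pot_blue below 0.005 m and linear speed of each of lid_red, pot_red, lid_yellow, pot_yellow, lid_green, pot_green, lid_blue, pot_blue below 0.02 m/s and horizontal distance between lid_yellow and pot_yellow below 0.009 m and z of lid_yellow in the frame of pot_yellow between 0.043 and 0.05 m and horizontal distance between lid_green and pot_green below 0.009 m and z of lid_green in the frame of pot_green between 0.043 and 0.05 m and horizontal distance between lid_blue and pot_blue below 0.009 m and z of lid_blue in the frame of pot_blue between 0.043 and 0.05 m); the robot touches nothing.
It fails at once if a lid is dropped or thrown (moves faster than 0.6 m/s without being held) ((linear speed of lid_red above 0.6 m/s and contact force between the fingers and lid_red below 0.02 N) or (linear speed of lid_yellow above 0.6 m/s and contact force between the fingers and lid_yellow below 0.02 N) or (linear speed of lid_green above 0.6 m/s and contact force between the fingers and lid_green below 0.02 N) or (linear speed of lid_blue above 0.6 m/s and contact force between the fingers and lid_blue below 0.02 N)).
It fails at once if a pot is shoved more than 40 mm from where it stood (distance of any of pot_red, pot_yellow, pot_green, pot_blue from where it was at the start of the episode above 0.04 m).
It fails at once if the mug is moved more than 30 mm or knocked over (distance of mug from where it was at the start of the episode above 0.03 m or angle between mug's own z axis and vertical above 0.4 rad).
It fails at once if the mill is moved more than 30 mm or knocked over (distance of mill from where it was at the start of the episode above 0.03 m or angle between mill's own z axis and vertical above 0.4 rad).
It also fails if it takes over 118 s, if anything falls off the work surface, if the arm or the gripper's body presses on something with over 40 N, if the wrist force passes 120 N, or if a joint passes its speed limit or range.

## Working session

There is one attempt and no reset: what is moved stays moved. The work goes in short steps, Python scripts to look and compute and a shell command to move; the robot and the scene stay as the last step left them, time stands still between calls to the robot, and variables do not carry over. Pictures are saved under pics/ and viewed, and the job is handed in when it is done.

```bash
ls; mkdir -p pics
python3 - <<'E'
from cell import *
import cv2
s=state(); print(s)
for n in ("scene","top","wrist"):
    c=capture(n); cv2.imwrite(f"pics/{n}0.png",c["image"][:,:,::-1]); print(n,c["fx"],c["fy"],c["cx"],c["cy"],c["camera_from_world"].tolist() if hasattr(c["camera_from_world"],'tolist') else c["camera_from_world"],[k for k in c])
E
```

```text
pics
{'clock': 0.0, 'q': array([ 1.19938078e+00,  3.51219522e-01,  1.65241295e+00,  1.43911161e-05,
        1.13908387e+00, -8.45805701e-02]), 'dq': array([-0.00210937,  0.00100884, -0.00205493, -0.00011866,  0.00117876,
       -0.00194643]), 'tau': array([-9.21407227e-04, -4.97300792e+01, -2.85278678e+01,  6.99073775e-02,
        2.53433321e-02, -1.29384812e-04]), 'eef_pos': array([155.44477122, 527.22778478, 218.11481334]), 'tool_rot': array([ 0.70023269, -0.10116058,  0.10097198, -0.69946077]), 'wrist_force': array([-0.10489233,  0.69483118,  0.19933233]), 'ft_torque': array([-0.004713  , -0.00738445,  0.02490967]), 'finger_gap': 0.999531044709963}
scene 512.5170292699489 512.5170292699489 278.14144756113495 207.49950587575177 [[-0.2926388982498856, 0.9561791114165168, -0.009164176003011393, 107.7185097356654], [-0.5245613763612703, -0.15251446359235488, 0.8376005616193833, 202.76039238478384], [0.7994984913438317, 0.24992167830313824, 0.5462062953253836, -2017.4081967722889], [0.0, 0.0, 0.0, 1.0]] ['image', 'fx', 'fy', 'cx', 'cy', 'camera_from_world', 'shot']
top 452.70872496663304 452.70872496663304 285.89465973919494 208.61521131293497 [[-0.014191089738780737, -0.9998595612683947, -0.008914634720468995, 48.919195798202786], [0.9883889467854265, -0.01537605667303089, 0.151165031517158, -473.5128793869802], [-0.15128087402054993, -0.00666592989471555, 0.9884683416954828, -1630.9161937861525], [0.0, 0.0, 0.0, 1.0]] ['image', 'fx', 'fy', 'cx', 'cy', 'camera_from_world', 'shot']
wrist 325.19226210127806 325.19226210127806 279.89331668567974 206.57669986170694 [[0.2823005503635215, 0.9593256593846949, 0.0008237175327312676, -549.8315289616162], [-0.9146439149028718, 0.26941086136163983, -0.3014038764042835, 35.44903105947294], [-0.2893663909226542, 0.08433307196171652, 0.953496211202697, -392.2444339986311], [0.0, 0.0, 0.0, 1.0]] ['image', 'fx', 'fy', 'cx', 'cy', 'camera_from_world', 'shot']
```

View pics/scene0.png

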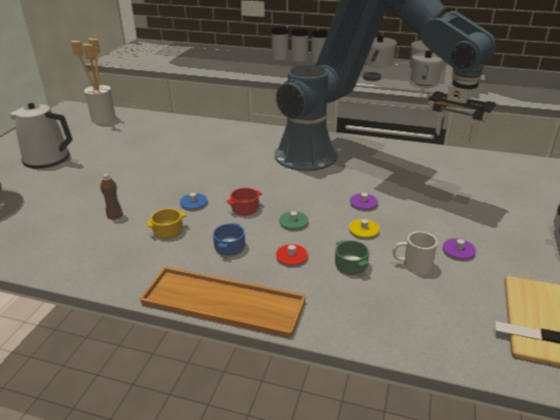

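View pics/top0.png

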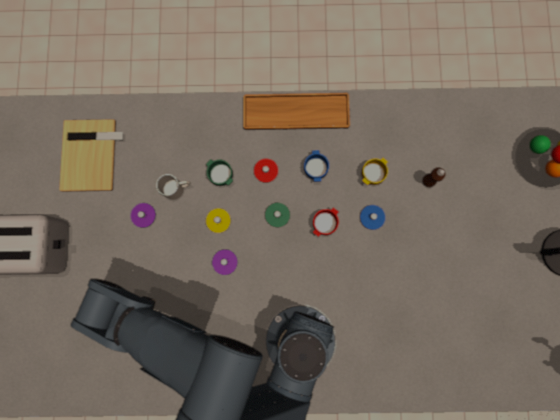

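View pics/wrist0.png

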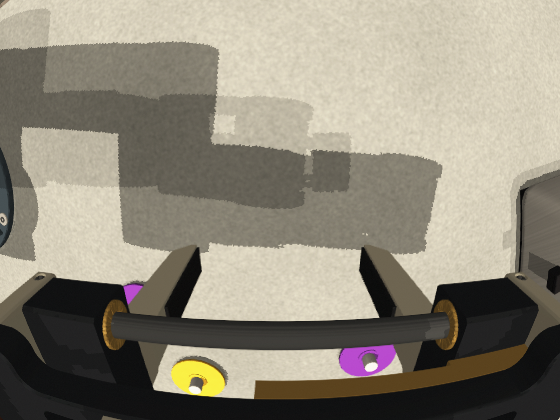

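The top view shows the red lid at about (266,170), yellow (218,221), green (277,214) and blue (372,217). The pots are red (325,222), yellow (374,172), green (220,173) and blue (317,167). The mug is at (170,187) and the mill at (433,180). The two purple look-alike lids are at (143,215) and (225,262). Next I measure positions.

```bash
cat > h.py <<'E'
from cell import *
import numpy as np, cv2
from scipy.optimize import least_squares
def proj(c,p):
    q=np.asarray(c["camera_from_world"])@np.append(p,1.); x,y,z=q[0],-q[1],-q[2]
    return np.array([c["cx"]+c["fx"]*x/z, c["cy"]+c["fy"]*y/z])  # col,row (pinhole)
def ray(c,uv):
    M=np.asarray(c["camera_from_world"]);R=M[:3,:3];o=-R.T@M[:3,3]
    a=(uv[0]-c["cx"])/c["fx"];b=(uv[1]-c["cy"])/c["fy"]
    return o,R.T@np.array([a,-b,-1.])
def onplane(c,uv,z):
    o,d=ray(c,uv); return o+d*(z-o[2])/d[2]
E
python3 - <<'E'
from h import *
S=capture("scene");T=capture("top")
for col in ("red","yellow","green","blue"):
  for k in ("pot_","lid_"):
    n=k+col; out=[n]
    for c in (T,S):
        t=tip_of(n,c); b=recognise(n,c)
        out.append([(round(x["confidence"],2),np.round(x["at"][::-1],0).tolist(),np.round(onplane(c,x["at"][::-1],0)[:2]).tolist()) for x in t[:2]])
        out.append([(round(x["confidence"],2),np.round(x["box"]).tolist()) for x in b[:2]])
    print(*out,sep="\n   ")
for n in ("mug","mill"):
    for c in (T,S):
        print(n,[(round(x["confidence"],2),np.round(onplane(c,x["at"][::-1],0)[:2]).tolist()) for x in tip_of(n,c)[:2]])
# colour blobs on top
hsv=cv2.cvtColor(T["image"],cv2.COLOR_RGB2HSV)
for nm,(u,v) in dict(red=(266,170),yellow=(218,221),green=(277,214),blue=(372,217)).items():
    h0=int(hsv[v+6,u-5,0]);  
    dh=np.abs(hsv[...,0].astype(int)-h0); dh=np.minimum(dh,180-dh)
    m=((dh<10)&(hsv[...,1]>90)).astype(np.uint8); w=np.zeros_like(m); w[v-18:v+19,u-18:u+19]=1; m*=w
    cn=max(cv2.findContours(m,cv2.RETR_EXTERNAL,cv2.CHAIN_APPROX_NONE)[0],key=cv2.contourArea)
    (cx,cy),(a,b),_=cv2.fitEllipse(cv2.convexHull(cn)); p=onplane(T,(cx,cy),11)
    print(nm,round(cx,1),round(cy,1),round(a,1),round(b,1),"lid",np.round(p[:2],1))
    g=hsv[v-14:v+15,u-14:u+15]; km=(g[...,1]<70)&(g[...,2]>120); ys,xs=np.nonzero(km)
    if len(xs): print("   knob",np.round(onplane(T,(xs.mean()+u-14,ys.mean()+v-14),36)[:2],1),len(xs))
E
```

```text
pot_red
   [(0.84, [322.0, 222.0], [427.0, -94.0])]
   [(0.69, [310.0, 208.0, 30.0, 29.0])]
   [(0.72, [239.0, 206.0], [414.0, -122.0])]
   [(0.56, [227.0, 188.0, 39.0, 28.0]), (0.42, [100.0, 175.0, 24.0, 42.0])]
lid_red
   [(0.79, [268.0, 172.0], [623.0, 108.0])]
   [(0.57, [252.0, 159.0, 23.0, 24.0])]
   [(0.62, [294.0, 255.0], [613.0, 123.0])]
   [(0.75, [278.0, 242.0, 28.0, 24.0])]
pot_yellow
   [(0.86, [372.0, 173.0], [610.0, -289.0]), (0.49, [267.0, 174.0], [615.0, 113.0])]
   [(0.67, [365.0, 155.0, 21.0, 29.0])]
   [(0.76, [167.0, 229.0], [599.0, -294.0])]
   [(0.92, [146.0, 206.0, 40.0, 34.0])]
lid_yellow
   [(0.88, [215.0, 222.0], [433.0, 309.0]), (0.84, [144.0, 216.0], [460.0, 575.0])]
   [(0.73, [203.0, 205.0, 25.0, 29.0]), (0.72, [130.0, 202.0, 25.0, 28.0])]
   [(0.75, [362.0, 201.0], [265.0, 267.0]), (0.74, [362.0, 229.0], [430.0, 294.0])]
   [(0.84, [350.0, 188.0, 26.0, 21.0]), (0.8, [344.0, 220.0, 41.0, 18.0])]
pot_green
   [(0.88, [220.0, 172.0], [624.0, 290.0])]
   [(0.78, [206.0, 158.0, 28.0, 26.0]), (0.66, [359.0, 205.0, 26.0, 24.0])]
   [(0.78, [353.0, 264.0], [60
[... 305 characters left out ...]
])]
pot_blue
   [(0.71, [316.0, 172.0], [621.0, -74.0])]
   [(0.97, [304.0, 152.0, 26.0, 30.0])]
   [(0.78, [230.0, 248.0], [638.0, -66.0])]
   [(0.57, [213.0, 224.0, 36.0, 33.0])]
lid_blue
   [(0.75, [374.0, 215.0], [450.0, -286.0])]
   []
   [(0.67, [194.0, 200.0], [421.0, -283.0])]
   []
mug [(0.8, [556.0, 454.0])]
mug [(0.57, [560.0, 471.0])]
mill [(0.71, [456.0, 73.0]), (0.62, [446.0, -277.0])]
mill []
red 265.5 170.1 24.7 25.3 lid [627.  117.2]
   knob [625.5 103.8] 192
yellow 217.8 220.1 25.4 26.0 lid [438.6 296.6]
   knob [448.5 276.7] 140
green 277.0 214.5 22.2 22.9 lid [456.2  75.4]
   knob [466.3  90.7] 137
blue 372.2 216.8 23.7 24.5 lid [ 442.1 -278.6]
   knob [ 442.4 -252.8] 146
```

```bash
cat > fit.py <<'E'
from h import *
from scipy.optimize import minimize
A=np.linspace(0,2*np.pi,48,endpoint=False)
def circ(x,y,z,r): return [np.array([x+r*np.cos(a),y+r*np.sin(a),z]) for a in A]
def sil(c,parts,win,s=4):
    x0,y0,w,h=win; im=np.zeros((h*s,w*s),np.uint8)
    for P in parts:
        q=np.array([proj(c,p) for p in P]); q=((q-[x0,y0]+0.5)*s-0.5)
        cv2.fillConvexPoly(im,cv2.convexHull(np.round(q*16).astype(np.int32)),1,shift=4)
    return cv2.resize(im.astype(np.float32),(w,h),interpolation=cv2.INTER_AREA)
def parts(kind,x,y,th,z=0):
    if kind=="pot":
        P=[circ(x,y,z,47)+circ(x,y,z+55,47)]
        u=np.array([-np.sin(th),np.cos(th)]);v=np.array([u[1],-u[0]])
        for s in(1,-1):
            P.append([np.array([*(np.array([x,y])+s*u*r+v*w),z+zz]) for r in(40,60) for w in(-10,10) for zz in(40,49)])
        return P
    return [circ(x,y,z+8,47)+circ(x,y,z+14,47),circ(x,y,z+14,11)+circ(x,y,z+38,11)]
def objmask(c,uv,kind,col):
    u,v=map(int,np.round(uv)); R=26
    win=(u-R,v-R,2*R,2*R); g=c["image"][v-R:v+R,u-R:u+R]
    hsv=cv2.cvtColor(g,cv2.COLOR_RGB2HSV); H={"red":0,"yellow":25,"green":72,"blue":110}[col]
    dh=np.abs(hsv[...,0].astype(int)-H);dh=np.minimum(dh,180-dh)
    m=((dh<16)&(hsv[...,1]>{"green":55}.get(col,100))).astype(np.uint8)
    n,l,st,ce=cv2.connectedComponentsWithStats(m,connectivity=8)
    i=min([k for k in range(1,n) if st[k,4]>60],key=lambda k:np.linalg.norm(ce[k]-R)); m=(l==i).astype(np.uint8)
    if kind=="pot":
        m=cv2.morphologyEx(np.pad(m,10),cv2.MORPH_CLOSE,np.ones((3,3),np.uint8))[10:-10,10:-10]
    cn=cv2.findContours(m,cv2.RETR_EXTERNAL,cv2.CHAIN_APPROX_NONE)[0]
    f=np.zeros_like(m);cv2.drawContours(f,cn,-1,1,-1)
    return win,f
def fit(cs,kind,col,p0,z=0):
    ms=[]
    for c in cs:
        ms.append((c,)+objmask(c,proj(c,[p0[0],p0[1],z+(30 if kind=="pot" else 11)]),kind,col))
    def cost(p):
        e=0
        for c,w,m in ms:
            s=sil(c,parts(kind,p[0],p[1],p[2]/30,z),w)
            wt=np.ones_like(s)
            if kind=="lid": # knob pixels unreliable
                wt[sil(c,parts(kind,p[0],p[1],0,z)[1:],w)>0]=0
            e+=(np.abs(s-m)*wt).sum()
        return e
    best=None
    for t in ((0,.8,1.6,2.4) if kind=="pot" else (0,)):
        r=minimize(cost,[p0[0],p0[1],t*30],method="Nelder-Mead",options=dict(initial_simplex=[[p0[0]+a,p0[1]+b,t*30+d] for a,b,d in((0,0,0),(12,0,0),(0,12,0),(0,0,10))],xatol=.2,fatol=.1))
        if best is None or r.fun<best.fun: best=r
    return best.x/[1,1,30],best.fun,[int(m.sum()) for _,_,m in ms]
E
python3 - <<'E'
from fit import *
S=capture("scene");T=capture("top")
G={("pot","red"):(425,-105),("pot","yellow"):(605,-291),("pot","green"):(615,292),("pot","blue"):(628,-72),
("lid","red"):(627,117),("lid","yellow"):(438,297),("lid","green"):(456,75),("lid","blue"):(442,-279)}
for (k,c),p in G.items():
    for nm,cs in (("T",[T]),("S",[S]),("TS",[T,S])):
        x,f,n=fit(cs,k,c,p); print(k,c,nm,np.round(x,2),round(float(f),1),n)
R=np.zeros(0)
from scipy.spatial.transform import Rotation as Q
print(np.round(Q.from_quat(state()["tool_rot"]).as_matrix(),3), state()["clock"])
E
```

```text
pot red T [ 423.41 -101.09    0.82] 39.6 [629]
pot red S [ 417.02 -101.85    0.86] 88.6 [698]
pot red TS [ 422.5  -100.55    0.87] 144.6 [629, 698]
pot yellow T [ 611.21 -289.63    0.86] 38.2 [625]
pot yellow S [ 605.24 -290.03    0.82] 79.6 [856]
pot yellow TS [ 608.96 -288.74    0.81] 144.2 [625, 856]
pot green T [615.98 289.79   2.34] 418.0 [199]
pot green S [579.53 286.86   1.81] 434.7 [618]
pot green TS [614.06 288.83   2.34] 902.1 [199, 618]
pot blue T [634.66 -72.72   1.62] 415.8 [195]
pot blue S [592.52 -90.4    1.94] 670.4 [252]
pot blue TS [631.79 -72.11  -1.57] 1139.7 [195, 252]
lid red T [ 6.2688e+02  1.1670e+02 -5.0000e-02] 20.6 [495]
lid red S [ 6.2547e+02  1.1861e+02 -1.4000e-01] 28.1 [554]
lid red TS [6.2589e+02 1.1799e+02 5.0000e-02] 60.0 [495, 554]
lid yellow T [4.3870e+02 2.9674e+02 7.0000e-02] 17.9 [513]
lid yellow S [4.3608e+02 2.9866e+02 2.0000e-02] 17.5 [414]
lid yellow TS [4.3806e+02 2.9732e+02 3.5000e-01] 48.7 [513, 414]
lid green T [4.5595e+02 7.5010e+01 5.0000e-02] 48.1 [458]
lid green S [4.4977e+02 7.6470e+01 1.2000e-01] 60.9 [304]
lid green TS [ 4.5494e+02  7.6190e+01 -7.0000e-02] 118.6 [458, 304]
lid blue T [ 4.4207e+02 -2.7864e+02  4.0000e-02] 49.3 [464]
lid blue S [ 4.3508e+02 -2.7972e+02 -1.9000e-01] 53.8 [251]
lid blue TS [ 4.4092e+02 -2.7797e+02  7.0000e-02] 113.1 [464, 251]
[[ 0.959 -0.     0.283]
 [-0.283 -0.     0.959]
 [-0.    -1.    -0.   ]] 2.15
```

```bash
sed -i 's/m=((dh<16).*/m=((dh<(22 if col in("green","blue") else 16))\&(hsv[...,1]>{"green":45,"blue":55}.get(col,100))).astype(np.uint8)/; s/np.ones((3,3),np.uint8))\[10/np.ones((5,5),np.uint8))[10/' fit.py
python3 - <<'E'
from fit import *
S=capture("scene");T=capture("top")
ims=[]
for (k,c),p in {("pot","green"):(618,290),("pot","blue"):(632,-73),("lid","green"):(456,75),("lid","blue"):(442,-279)}.items():
    for nm,cs in (("T",[T]),("S",[S])):
        x,f,n=fit(cs,k,c,p); print(k,c,nm,np.round(x,2),round(float(f),1),n)
        w,m=objmask(cs[0],proj(cs[0],[*p,30 if k=="pot" else 11]),k,c)
        g=cs[0]["image"][w[1]:w[1]+52,w[0]:w[0]+52,::-1]; ims.append(cv2.resize(np.vstack([g,np.dstack([m*255]*3)]),None,fx=1.9*1,fy=1.9,interpolation=0))
cv2.imwrite("pics/masks.png",np.hstack(ims))
print(state()["clock"])
E
```

```text
pot green T [616.04 289.79   2.39] 72.6 [550]
pot green S [602.98 288.46   1.69] 161.2 [921]
pot blue T [633.71 -72.31   1.58] 48.8 [569]
pot blue S [621.51 -76.01   2.07] 149.1 [809]
lid green T [4.5691e+02 7.5360e+01 1.5000e-01] 33.5 [474]
lid green S [ 4.5273e+02  7.6470e+01 -2.8000e-01] 35.1 [344]
lid blue T [ 4.4209e+02 -2.7894e+02  1.6000e-01] 24.8 [492]
lid blue S [ 4.3762e+02 -2.7868e+02  1.2000e-01] 30.3 [292]
2.25
```

View pics/masks.png

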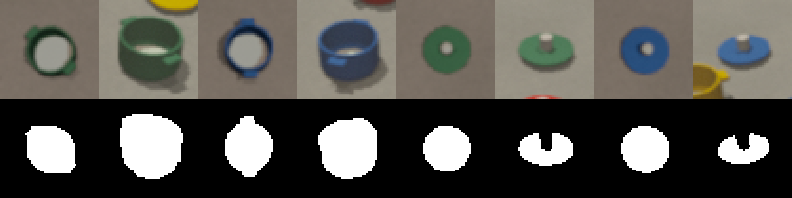

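```bash
cat >> h.py <<'E'
from scipy.spatial.transform import Rotation as Q
def go(target):
    s=state(); R=Q.from_quat(s["tool_rot"]).as_matrix(); d=R.T@(np.array(target)-s["eef_pos"])
    print("clock",s["clock"],"tcp",np.round(s["eef_pos"],1),"tool move dx,dy,dz mm",np.round(d,1),"gap",round(s["finger_gap"]*93,1),"F",np.round(s["wrist_force"],1),"q",np.round(s["q"],2),"ytool",np.round(R[:,1],3))
E
python3 -m inch '[[0.034,0,-0.014,0,0.06],[0.034,0,-0.014,0,0.06],[0.034,0,-0.014,0,0.06],[0.034,0,-0.014,0,0.06],[0.034,0,-0.014,0,0.06],[0.034,0,-0.014,0,0.06],[0.034,0,-0.014,0,0.06],[0.034,0,-0.014,0,0.06],[0.034,0,-0.014,0,0.06],[0.034,0,-0.014,0,0.06],[0,0,0,0,0.06]]' 20
python3 -c "
from h import *
go([438.5,297,120])"
```

```text
clock: 3.62
eef_pos: [451.2, 290.2, 219.1]
tool_rot: [-0.699, 0.1, -0.101, 0.701]
wrist_force: [-0.4, 0.0, 0.9]
finger_gap: 0.644
clock 3.625 tcp [451.2 290.2 219.1] tool move dx,dy,dz mm [-14.2  99.1   2.8] gap 59.9 F [-0.4  0.   0.9] q [ 0.48  0.32  1.69  0.    1.13 -0.8 ] ytool [ 0.002  0.002 -1.   ]
```

```bash
python3 -m inch '[[-0.007,0.025,0.0015,0,0.06],[-0.007,0.025,0.0015,0,0.06],[0,0.025,0,0,0.06],[0,0.022,0,0,0.06],[0,0,0,0,0.06]]'
python3 - <<'E'
from h import *
go([438.5,297,19])
c=capture("wrist"); cv2.imwrite("pics/w1.png",c["image"][:,:,::-1])
M=np.asarray(c["camera_from_world"])
print("cam pos",-M[:3,:3].T@M[:3,3])
def fish(p):
    q=M@np.append(p,1.);v=np.array([q[0],-q[1],-q[2]]);th=np.arctan2(np.hypot(*v[:2]),v[2]);a=np.arctan2(v[1],v[0])
    return np.round([c["cx"]+c["fx"]*th*np.cos(a),c["cy"]+c["fx"]*th*np.sin(a)])
print("expected knob top px",fish([438.5,297,38]),"tcp",fish(state()["eef_pos"]))
E
```

```text
clock: 4.25
eef_pos: [435.9, 299.8, 120.1]
tool_rot: [-0.699, 0.1, -0.101, 0.701]
wrist_force: [-0.4, -0.0, 0.2]
finger_gap: 0.645
clock 4.25 tcp [435.9 299.8 120.1] tool move dx,dy,dz mm [  3.2 101.1  -2.3] gap 60.0 F [-0.4 -0.   0.2] q [ 0.51  0.44  1.8   0.    0.9  -0.77] ytool [ 0.002  0.003 -1.   ]
cam pos [354.13720376 322.73352945 286.95585957]
expected knob top px [277. 217.] tcp [281. 261.]
```

View pics/w1.png

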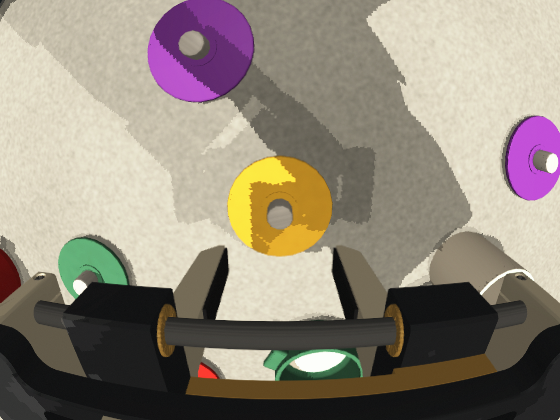

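The yellow lid's knob top is at about (280,213), against a predicted (277,217), so the fit holds to about 3 mm. The pot, mug and purple lids are clear of the jaws.

```bash
cat >> h.py <<'E'
def fray(c,uv,z):
    M=np.asarray(c["camera_from_world"]);R=M[:3,:3];o=-R.T@M[:3,3]
    d=np.array(uv,float)-[c["cx"],c["cy"]];r=np.hypot(*d);th=r/c["fx"]
    v=np.array([*(d/r*np.sin(th)),np.cos(th)]); w=R.T@(v*[1,-1,-1]); return o+w*(z-o[2])/w[2]
def fish(c,p):
    M=np.asarray(c["camera_from_world"]);q=M@np.append(p,1.);v=np.array([q[0],-q[1],-q[2]]);th=np.arctan2(np.hypot(*v[:2]),v[2]);a=np.arctan2(v[1],v[0])
    return np.round([c["cx"]+c["fx"]*th*np.cos(a),c["cy"]+c["fx"]*th*np.sin(a)],1)
E
python3 - <<'E'
from h import *
c=capture("wrist")
print("knob",fray(c,(280,213),38))
g=c["image"]; h=cv2.cvtColor(g,cv2.COLOR_RGB2HSV)
m=((h[...,0]>15)&(h[...,0]<32)&(h[...,1]>130)&(h[...,2]>100)).astype(np.uint8); m[255:]=0
cn=max(cv2.findContours(m,cv2.RETR_EXTERNAL,cv2.CHAIN_APPROX_NONE)[0],key=cv2.contourArea)
e=cv2.fitEllipse(cv2.convexHull(cn)); print(e,fray(c,e[0],12))
E
```

```text
knob [436.59308082 300.61922481  38.        ]
((278.7644348144531, 204.7330322265625), (99.79576873779297, 104.67122650146484), 90.47232055664062) [437.37888832 299.42131748  12.        ]
```

```bash
python3 -m inch '[[0.001,0.025,0,0,0.06],[0,0.025,0,0,0.06],[0,0.025,0,0,0.06],[0,0.02,0,0,0.06],[0,0,0,0,0.06],[0,0,0,0,0.06]]'
python3 -c "
from h import *
go([437,299.5,19])"
```

```text
clock: 5.1
eef_pos: [442.5, 304.0, 32.2]
tool_rot: [-0.695, 0.095, -0.105, 0.704]
wrist_force: [0.0, 0.7, 0.3]
finger_gap: 0.647
clock 5.1 tcp [442.5 304.   32.2] tool move dx,dy,dz mm [-4.2 13.  -6. ] gap 60.2 F [0.  0.7 0.3] q [ 0.51  0.59  1.83  0.    0.71 -0.77] ytool [ 0.015  0.011 -1.   ]
```

```bash
python3 -m inch '[[-0.004,0.004,-0.006,0,0.06],[0,0.004,0,0,0.06],[0,0.004,0,0,0.06],[0,0,0,0,0.06]]'
python3 -c "
from h import *
go([437,299.5,19])"
```

```text
clock: 5.6
eef_pos: [437.6, 299.7, 21.3]
tool_rot: [-0.695, 0.094, -0.106, 0.705]
wrist_force: [0.2, -0.5, 0.8]
finger_gap: 0.644
clock 5.6 tcp [437.6 299.7  21.3] tool move dx,dy,dz mm [-0.6  2.3 -0.4] gap 59.9 F [ 0.2 -0.5  0.8] q [ 0.51  0.6   1.85  0.    0.67 -0.78] ytool [ 0.018  0.012 -1.   ]
```

Close on the knob, then lift.

```bash
python3 -m inch '[[0,0.001,0,0,0.02],[0,0,0,0,0.01],[0,0,0,0,0.01],[0,0,0,0,0.01],[0,0,0,0,0.01],[0,0,0,0,0.01]]' 30
python3 -m inch '[[0,-0.01,0,0,0.01],[0,-0.02,0,0,0.01],[0,-0.03,0,0,0.01],[0,-0.03,0,0,0.01],[0,-0.03,0,0,0.01],[0,-0.03,0,0,0.01],[0,0,0,0,0.01]]'
python3 -c "
from h import *
go([610,-289.5,170]);c=capture('wrist'); cv2.imwrite('pics/w2.png',c['image'][:,:,::-1])"
```

```text
clock: 6.35
eef_pos: [437.8, 299.7, 20.3]
tool_rot: [-0.695, 0.094, -0.106, 0.705]
wrist_force: [0.3, -0.5, -0.4]
finger_gap: 0.231
clock: 7.22
eef_pos: [434.3, 297.6, 177.7]
tool_rot: [-0.695, 0.094, -0.106, 0.705]
wrist_force: [-0.2, -0.8, -1.5]
finger_gap: 0.228
clock 7.225 tcp [434.3 297.6 177.7] tool move dx,dy,dz mm [ 333.     3.7 -514.4] gap 21.2 F [-0.2 -0.8 -1.5] q [ 0.51  0.35  1.77  0.    1.   -0.78] ytool [ 0.018  0.012 -1.   ]
```

View pics/w2.png

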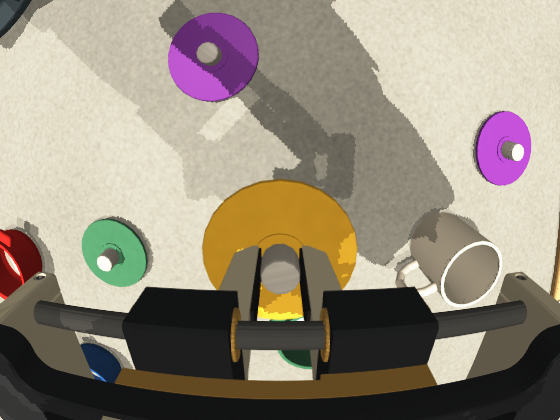

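Yellow is held, with the gap at 21 mm around the 22 mm knob. Now I carry it to the yellow pot.

```bash
python3 -m inch '[[0.01,0,-0.016,0,0.01],[0.02,0,-0.031,0,0.01],[0.02,0,-0.031,0,0.01],[0.02,0,-0.031,0,0.01],[0.02,0,-0.031,0,0.01],[0.02,0,-0.031,0,0.01],[0.02,0,-0.031,0,0.01],[0.02,0,-0.031,0,0.01],[0.02,0,-0.031,0,0.01],[0.02,0,-0.031,0,0.01],[0.02,0,-0.031,0,0.01],[0.02,0,-0.031,0,0.01],[0.02,0,-0.031,0,0.01],[0.02,0,-0.031,0,0.01],[0.02,0,-0.031,0,0.01],[0,0,0,0,0.01]]'
python3 -c "
from h import *
go([610,-289.5,170])"
```

```text
clock: 9.28
eef_pos: [575.5, -248.0, 149.9]
tool_rot: [-0.696, 0.108, -0.095, 0.703]
wrist_force: [-1.2, 0.0, -2.1]
finger_gap: 0.226
clock 9.275 tcp [ 575.5 -248.   149.9] tool move dx,dy,dz mm [ 44.5 -21.2 -29.9] gap 21.0 F [-1.2  0.  -2.1] q [-0.48  0.57  1.49  0.    1.1  -1.77] ytool [-0.017  0.012 -1.   ]
```

```bash
python3 -m inch '[[0.022,-0.007,-0.01,0,0.01],[0.022,-0.007,-0.02,0,0.01],[0,-0.005,0,0,0.01],[0,0,0,0,0.01]]'
python3 - <<'E'
from h import *
go([610,-289.5,120]);c=capture('wrist'); cv2.imwrite('pics/w3.png',c['image'][:,:,::-1])
print([fish(c,[610+47*np.cos(a),-289.5+47*np.sin(a),55]).tolist() for a in np.arange(0,6.2,np.pi/2)])
print(recognise("pot_yellow",c)[:2])
t=capture("top");cv2.imwrite('pics/t3.png',t['image'][:,:,::-1])
E
```

```text
clock: 9.78
eef_pos: [605.9, -289.5, 163.0]
tool_rot: [-0.695, 0.111, -0.092, 0.704]
wrist_force: [0.6, -0.4, -1.2]
finger_gap: 0.228
clock 9.775 tcp [ 605.9 -289.5  163. ] tool move dx,dy,dz mm [ 5.2 42.9  0.7] gap 21.2 F [ 0.6 -0.4 -1.2] q [-0.52  0.64  1.33  0.    1.2  -1.8 ] ytool [-0.025  0.017 -1.   ]
[[294.1, 257.8], [330.5, 197.3], [264.3, 161.7], [230.3, 226.1]]
[]
```

View pics/w3.png

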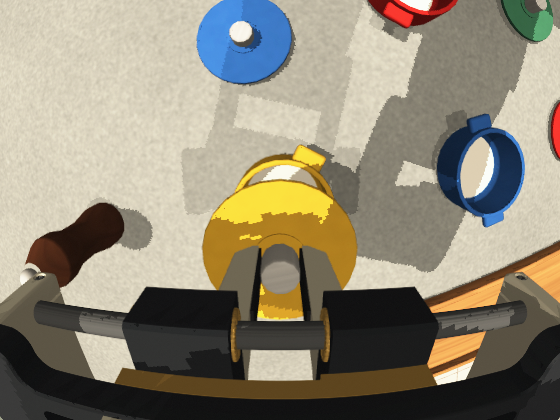

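```bash
cat >> h.py <<'E'
def overlay(c,xy,name,box,zoom=3,zr=55):
    l,t,w,h=box; g=cv2.resize(c["image"][t:t+h,l:l+w,::-1].copy(),None,fx=zoom,fy=zoom,interpolation=cv2.INTER_CUBIC)
    for r,z,col in((47,zr,(255,0,255)),(42,zr,(0,0,0)),(47,0,(255,255,0))):
        p=np.array([fish(c,[xy[0]+r*np.cos(a),xy[1]+r*np.sin(a),z]) for a in np.linspace(0,6.283,90)])
        cv2.polylines(g,[np.int32(((p-[l,t]+.5)*zoom))],True,col,1)
    cv2.imwrite(name,g)
E
python3 - <<'E'
from h import *
c=capture('wrist'); overlay(c,(610,-289.5),'pics/o3.png',(180,120,200,190),4)
E
```

```text
(no output)
```

View pics/o3.png

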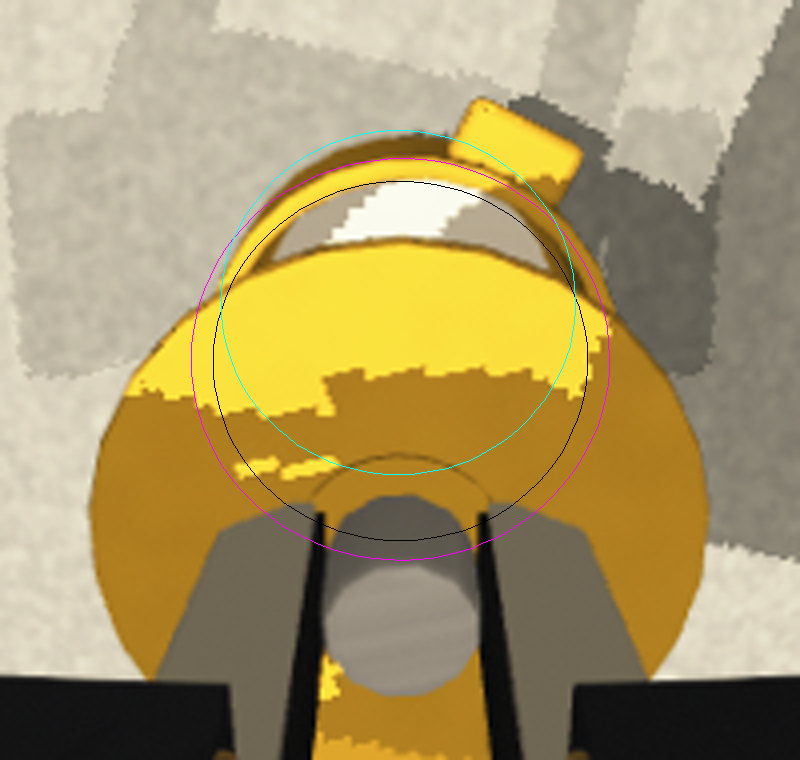

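```bash
python3 -c "
from h import *
go([610.5,-287.5,80])"
python3 -m inch '[[0.004,0.02,0.002,0,0.01],[0.003,0.02,0.002,0,0.01],[0,0.02,0,0,0.01],[0,0.012,0,0,0.01],[0,0,0,0,0.01]]'
python3 -c "
from h import *
go([610.5,-287.5,80])"
```

```text
clock 9.975 tcp [ 606.2 -289.4  163.3] tool move dx,dy,dz mm [ 5.9 83.2  2.3] gap 21.5 F [-0.4 -0.4 -0.9] q [-0.52  0.64  1.33  0.    1.2  -1.8 ] ytool [-0.025  0.017 -1.   ]
clock: 10.6
eef_pos: [611.7, -284.3, 83.4]
tool_rot: [-0.695, 0.112, -0.09, 0.705]
wrist_force: [0.5, -0.8, -1.7]
finger_gap: 0.228
clock 10.6 tcp [ 611.7 -284.3   83.4] tool move dx,dy,dz mm [-0.1  3.4 -3.5] gap 21.2 F [ 0.5 -0.8 -1.7] q [-0.51  0.74  1.37  0.    1.07 -1.79] ytool [-0.029  0.019 -0.999]
```

```bash
python3 -m inch '[[0,0.005,-0.004,0,0.01],[0,0.005,0,0,0.01],[0,0.003,0,0,0.01],[0,0,0,0,0.01]]'
python3 -c "
from h import *
go([610.5,-287.5,67.3])"
```

```text
clock: 11.1
eef_pos: [610.8, -288.7, 70.9]
tool_rot: [-0.695, 0.111, -0.091, 0.705]
wrist_force: [-0.2, 0.1, -1.0]
finger_gap: 0.226
clock 11.1 tcp [ 610.8 -288.7   70.9] tool move dx,dy,dz mm [-0.6  3.7  1. ] gap 21.0 F [-0.2  0.1 -1. ] q [-0.51  0.75  1.38  0.    1.04 -1.8 ] ytool [-0.026  0.018 -0.999]
```

```bash
python3 -m inch '[[0,0.002,0.001,0,0.01],[0,0.001,0,0,0.01],[0,0.001,0,0,0.01],[0,0,0,0,0.01]]'
python3 -c "
from h import *
go([610.5,-287.5,67.3]);c=capture('wrist'); cv2.imwrite('pics/w4.png',c['image'][:,:,::-1])"
```

```text
clock: 11.6
eef_pos: [611.6, -287.9, 68.5]
tool_rot: [-0.695, 0.111, -0.092, 0.704]
wrist_force: [-2.8, 0.4, 2.9]
finger_gap: 0.226
clock 11.6 tcp [ 611.6 -287.9   68.5] tool move dx,dy,dz mm [-1.1  1.3  0.1] gap 21.0 F [-2.8  0.4  2.9] q [-0.51  0.75  1.38  0.    1.04 -1.79] ytool [-0.025  0.017 -1.   ]
```

View pics/w4.png

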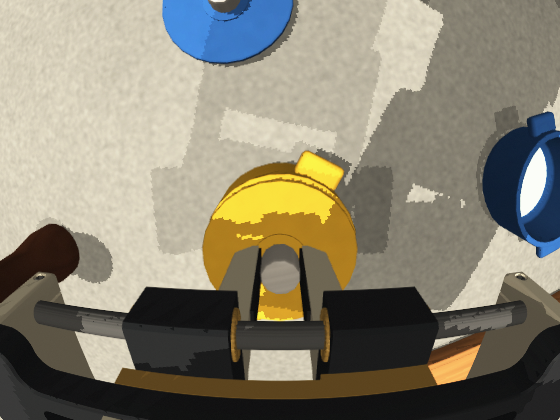

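Contact force is about 4 N and the lid lies over the pot. I'll release it.

```bash
python3 -m inch '[[0,0.0005,0,0,0.024],[0,0,0,0,0.03],[0,0,0,0,0.045],[0,0,0,0,0.05],[0,0,0,0,0.05]]'
python3 -m inch '[[0,-0.01,0,0,0.05],[0,-0.025,0,0,0.05],[0,-0.03,0,0,0.05],[0,-0.03,0,0,0.05],[0,-0.02,0,0,0.05],[0,0,0,0,0.05]]'
python3 - <<'E'
from h import *
go([442,-279,170])
c=capture('wrist'); overlay(c,(610.5,-287.5),'pics/o4.png',(180,120,200,190),4,61)
cv2.imwrite('pics/w5.png',c['image'][:,:,::-1])
E
```

```text
clock: 12.28
eef_pos: [611.7, -287.8, 67.2]
tool_rot: [-0.695, 0.111, -0.092, 0.704]
wrist_force: [0.3, 0.2, -0.9]
finger_gap: 0.53
clock: 13.02
eef_pos: [614.9, -290.0, 189.3]
tool_rot: [-0.695, 0.11, -0.092, 0.704]
wrist_force: [0.2, -0.2, 0.3]
finger_gap: 0.538
clock 13.025 tcp [ 614.9 -290.   189.3] tool move dx,dy,dz mm [-168.4   23.3  -38.6] gap 50.0 F [ 0.2 -0.2  0.3] q [-0.51  0.63  1.28  0.    1.26 -1.79] ytool [-0.023  0.016 -1.   ]
```

View pics/w5.png

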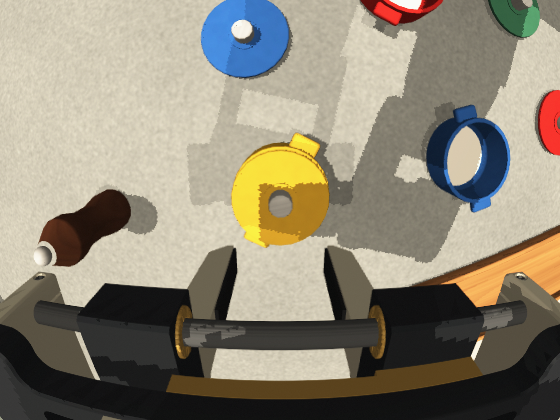

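Yellow looks seated: flange centred on the rim, both ears showing symmetrically, knob at (280,205). Next is the blue lid.

```bash
python3 -m inch '[[-0.022,0.004,-0.005,0,0.06],[-0.025,0.004,-0.006,0,0.06],[-0.025,0.004,-0.006,0,0.06],[-0.025,0.004,-0.006,0,0.06],[-0.025,0.004,-0.006,0,0.06],[-0.025,0.004,-0.005,0,0.06],[-0.012,0.004,-0.003,0,0.06],[0,0,0,0,0.06]]'
python3 -c "
from h import *
go([442,-279,110])"
```

```text
clock: 14.08
eef_pos: [442.8, -276.9, 155.9]
tool_rot: [-0.693, 0.114, -0.088, 0.706]
wrist_force: [0.2, -1.2, -0.0]
finger_gap: 0.649
clock 14.075 tcp [ 442.8 -276.9  155.9] tool move dx,dy,dz mm [ 1.6 45.8 -2.8] gap 60.3 F [ 0.2 -1.2 -0. ] q [-0.65  0.4   1.76 -0.    1.03 -1.93] ytool [-0.033  0.023 -0.999]
```

```bash
python3 -m inch '[[0.001,0.012,-0.001,0,0.06],[0.001,0.015,-0.001,0,0.06],[0,0.012,0,0,0.06],[0,0.005,0,0,0.06],[0,0,0,0,0.06]]'
python3 - <<'E'
from h import *
go([442,-279,20])
c=capture('wrist'); overlay(c,(442,-279),'pics/o6.png',(180,110,200,190),4,14)
E
```

```text
clock: 14.7
eef_pos: [444.1, -278.4, 107.4]
tool_rot: [-0.693, 0.114, -0.088, 0.706]
wrist_force: [-0.4, -0.8, 0.6]
finger_gap: 0.646
clock 14.7 tcp [ 444.1 -278.4  107.4] tool move dx,dy,dz mm [ 1.6 87.4 -2.3] gap 60.1 F [-0.4 -0.8  0.6] q [-0.65  0.47  1.79 -0.    0.93 -1.93] ytool [-0.034  0.024 -0.999]
```

View pics/o6.png

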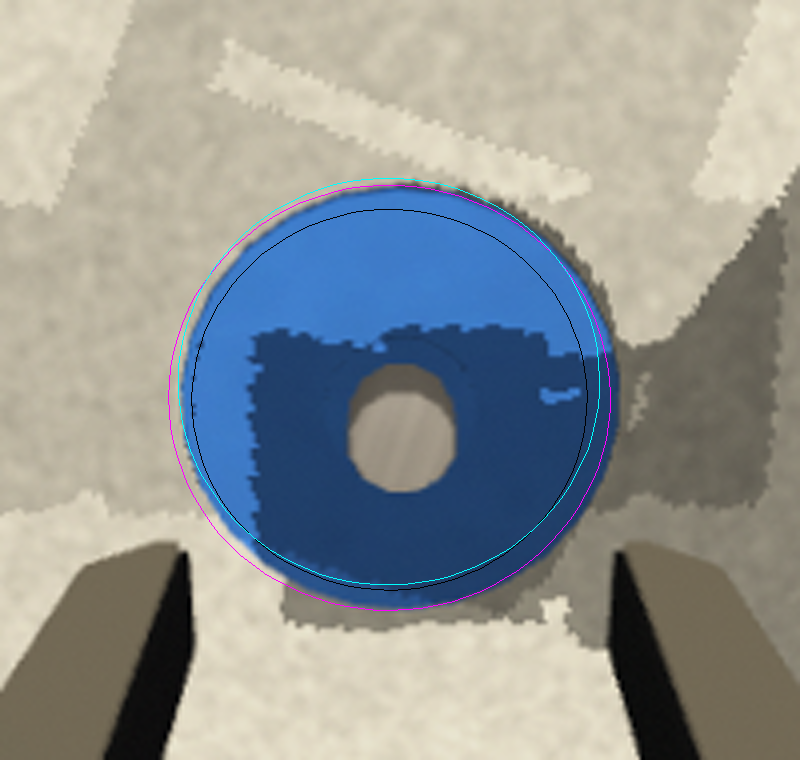

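The blue lid sits about 2 px right of the prediction, giving (442.4,-277.4). That is the same +2 mm y bias as yellow.

```bash
python3 -m inch '[[0.001,0.015,-0.001,0,0.06],[0.001,0.02,0,0,0.06],[0,0.02,0,0,0.06],[0,0.012,0,0,0.06],[0,0.005,0,0,0.06],[0,0,0,0,0.06]]'
python3 -c "
from h import *
go([442.4,-277.4,20])"
```

```text
clock: 15.5
eef_pos: [444.0, -279.0, 32.4]
tool_rot: [-0.694, 0.113, -0.089, 0.706]
wrist_force: [1.0, 0.0, 0.2]
finger_gap: 0.644
clock 15.5 tcp [ 444.  -279.    32.4] tool move dx,dy,dz mm [-1.5 12.4  0.9] gap 59.9 F [1.  0.  0.2] q [-0.65  0.59  1.82 -0.    0.77 -1.93] ytool [-0.032  0.022 -0.999]
```

```bash
python3 -m inch '[[-0.001,0.005,0.001,0,0.06],[0,0.005,0,0,0.06],[0,0.002,0,0,0.06],[0,0,0,0,0.06],[0,0,0,0,0.015],[0,0,0,0,0.01],[0,0,0,0,0.01],[0,0,0,0,0.01],[0,0,0,0,0.01],[0,0,0,0,0.01]]' 30
python3 -c "
from h import *
go([442.4,-277.4,20])"
python3 -m inch '[[0,-0.01,0,0,0.01],[0,-0.02,0,0,0.01],[0,-0.03,0,0,0.01],[0,-0.03,0,0,0.01],[0,-0.03,0,0,0.01],[0,-0.02,0,0,0.01],[0,-0.01,0,0,0.01],[0,0,0,0,0.01]]'
python3 -c "
from h import *
go([634,-71,165]);c=capture('wrist'); overlay(c,(634,-71),'pics/o7.png',(130,110,300,290),2)
cv2.imwrite('pics/w7.png',c['image'][:,:,::-1])
print([fish(c,[634+47*np.cos(a),-71+47*np.sin(a),55]).tolist() for a in np.arange(0,6.2,np.pi/2)])"
```

```text
clock: 16.75
eef_pos: [443.7, -277.9, 21.1]
tool_rot: [-0.694, 0.112, -0.089, 0.705]
wrist_force: [0.3, -0.2, -0.2]
finger_gap: 0.227
clock 16.75 tcp [ 443.7 -277.9   21.1] tool move dx,dy,dz mm [-1.3  1.1  0.1] gap 21.1 F [ 0.3 -0.2 -0.2] q [-0.65  0.61  1.83 -0.    0.74 -1.93] ytool [-0.03   0.02  -0.999]
clock: 17.75
eef_pos: [447.6, -280.6, 178.5]
tool_rot: [-0.694, 0.112, -0.089, 0.705]
wrist_force: [0.6, 0.3, -1.6]
finger_gap: 0.227
clock 17.75 tcp [ 447.6 -280.6  178.5] tool move dx,dy,dz mm [120.1  12.2 253.6] gap 21.1 F [ 0.6  0.3 -1.6] q [-0.65  0.38  1.72 -0.    1.08 -1.93] ytool [-0.03   0.021 -0.999]
[[481.7, 324.6], [511.4, 283.6], [483.1, 264.8], [451.2, 309.9]]
```

View pics/w7.png

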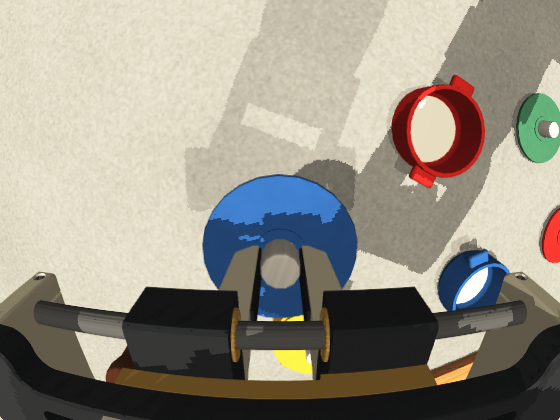

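Blue is held. Moving to the blue pot.

```bash
python3 -m inch '[[0.007,0,0.014,0,0.01],[0.014,0,0.028,0,0.01],[0.014,0,0.028,0,0.01],[0.014,0,0.028,0,0.01],[0.014,0,0.028,0,0.01],[0.014,0,0.028,0,0.01],[0.014,0,0.028,0,0.01],[0.014,0,0.028,0,0.01],[0.008,0,0.016,0,0.01],[0.004,0,0.008,0,0.01],[0,0,0,0,0.01]]'
python3 - <<'E'
from h import *
go([634,-71,165]);c=capture('wrist'); overlay(c,(634,-71),'pics/o8.png',(180,120,200,190),4)
E
```

```text
clock: 19.18
eef_pos: [631.1, -74.0, 166.6]
tool_rot: [-0.692, 0.117, -0.084, 0.707]
wrist_force: [-0.6, -0.3, -1.9]
finger_gap: 0.225
clock 19.175 tcp [631.1 -74.  166.6] tool move dx,dy,dz mm [2.  1.5 3.7] gap 20.9 F [-0.6 -0.3 -1.9] q [-0.2   0.58  1.43  0.02  1.18 -1.49] ytool [-0.044  0.027 -0.999]
```

View pics/o8.png

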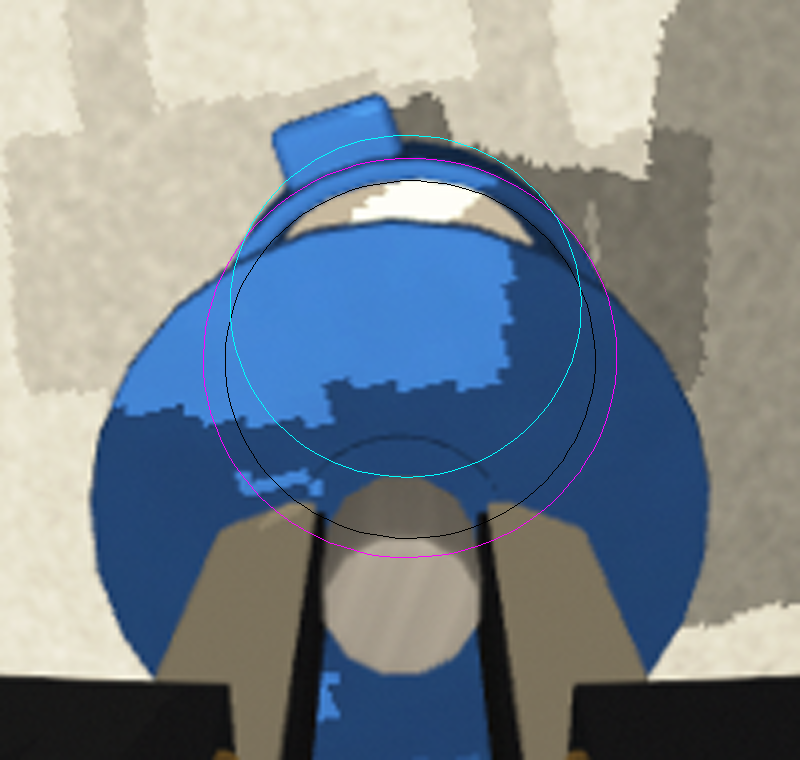

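```bash
python3 -m inch '[[0.001,0.02,0.002,0,0.01],[-0.001,0.02,0,0,0.01],[-0.001,0.02,0,0,0.01],[-0.001,0.015,0,0,0.01],[-0.001,0.007,0,0,0.01],[0,0,0,0,0.01]]'
python3 -c "
from h import *
go([634,-71.5,80])"
```

```text
clock: 19.98
eef_pos: [622.0, -71.7, 78.2]
tool_rot: [-0.692, 0.12, -0.084, 0.707]
wrist_force: [0.6, 0.6, -1.3]
finger_gap: 0.228
clock 19.975 tcp [622.  -71.7  78.2] tool move dx,dy,dz mm [11.3 -2.4  3.7] gap 21.2 F [ 0.6  0.6 -1.3] q [-0.2   0.67  1.51  0.02  1.01 -1.49] ytool [-0.047  0.027 -0.999]
```

```bash
python3 -m inch '[[0.003,-0.003,0.001,0,0.01],[0.004,0,0.001,0,0.01],[0.003,0,0.0015,0,0.01],[0.001,0,0,0,0.01],[0,0,0,0,0.01]]'
python3 -c "
from h import *
go([634,-71.5,70]);c=capture('wrist'); cv2.imwrite('pics/w9.png',c['image'][:,:,::-1])"
```

```text
clock: 20.6
eef_pos: [635.9, -71.8, 82.8]
tool_rot: [-0.692, 0.119, -0.085, 0.707]
wrist_force: [-0.8, 0.0, -1.3]
finger_gap: 0.227
clock 20.6 tcp [635.9 -71.8  82.8] tool move dx,dy,dz mm [-1.3 12.9 -0.4] gap 21.1 F [-0.8  0.  -1.3] q [-0.19  0.69  1.47  0.02  1.03 -1.49] ytool [-0.043  0.027 -0.999]
```

View pics/w9.png

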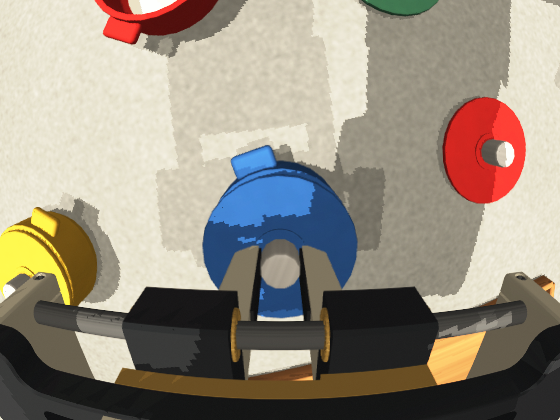

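The lid is centred over the blue pot. Lowering it.

```bash
python3 -m inch '[[-0.001,0.004,0,0,0.01],[0,0.004,0,0,0.01],[0,0.002,0,0,0.01],[0,0.001,0,0,0.01],[0,0,0,0,0.01]]'
python3 -c "
from h import *
go([634,-71.5,68])"
```

```text
clock: 21.28
eef_pos: [633.9, -71.1, 70.7]
tool_rot: [-0.692, 0.119, -0.085, 0.707]
wrist_force: [0.4, -0.3, -1.4]
finger_gap: 0.229
clock 21.275 tcp [633.9 -71.1  70.7] tool move dx,dy,dz mm [ 0.3  2.7 -0.4] gap 21.3 F [ 0.4 -0.3 -1.4] q [-0.19  0.7   1.48  0.02  1.01 -1.49] ytool [-0.044  0.027 -0.999]
```

```bash
python3 -m inch '[[0,0.0015,0,0,0.01],[0,0.0015,0,0,0.01],[0,0.0005,0,0,0.01],[0,0,0,0,0.01]]'
python3 -c "
from h import *
go([634,-71.5,68])"
```

```text
clock: 21.78
eef_pos: [634.0, -71.0, 68.6]
tool_rot: [-0.692, 0.119, -0.085, 0.707]
wrist_force: [-0.8, -0.2, -0.1]
finger_gap: 0.229
clock 21.775 tcp [634.  -71.   68.6] tool move dx,dy,dz mm [ 0.2  0.6 -0.5] gap 21.3 F [-0.8 -0.2 -0.1] q [-0.19  0.7   1.48  0.02  1.01 -1.49] ytool [-0.044  0.027 -0.999]
```

```bash
python3 -m inch '[[0,0.001,0,0,0.01],[0,0.0005,0,0,0.01],[0,0,0,0,0.01]]'
python3 -m inch '[[0,0,0,0,0.024],[0,0,0,0,0.03],[0,0,0,0,0.045],[0,0,0,0,0.05],[0,0,0,0,0.05]]'
python3 -m inch '[[0,-0.01,0,0,0.05],[0,-0.025,0,0,0.05],[0,-0.03,0,0,0.05],[0,-0.03,0,0,0.05],[0,-0.02,0,0,0.05],[0,0,0,0,0.05]]'
python3 - <<'E'
from h import *
go([627,118.5,170])
c=capture('wrist'); cv2.imwrite('pics/w10.png',c['image'][:,:,::-1])
E
```

```text
clock: 22.15
eef_pos: [634.0, -70.9, 68.5]
tool_rot: [-0.692, 0.118, -0.085, 0.707]
wrist_force: [-0.8, 0.3, 1.0]
finger_gap: 0.228
clock: 22.78
eef_pos: [634.3, -71.0, 67.9]
tool_rot: [-0.692, 0.118, -0.086, 0.707]
wrist_force: [-0.6, -0.1, -0.1]
finger_gap: 0.532
clock: 23.52
eef_pos: [639.8, -74.3, 189.8]
tool_rot: [-0.692, 0.117, -0.086, 0.707]
wrist_force: [0.3, -0.6, -0.9]
finger_gap: 0.534
clock 23.525 tcp [639.8 -74.3 189.8] tool move dx,dy,dz mm [-66.3  25.4 180.8] gap 49.6 F [ 0.3 -0.6 -0.9] q [-0.2   0.57  1.38  0.02  1.23 -1.48] ytool [-0.04   0.026 -0.999]
```

View pics/w10.png

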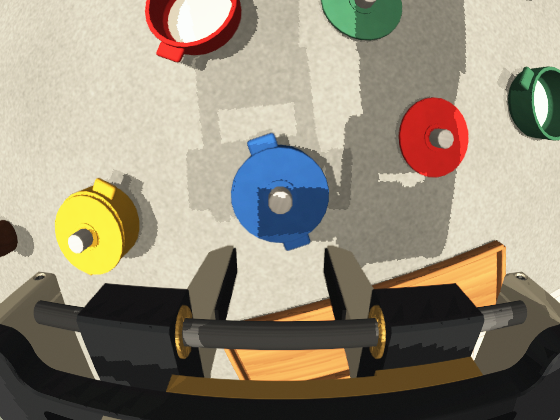

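Blue is seated, with the ears symmetric about the flange. Next is the red lid.

```bash
python3 -m inch '[[-0.005,0.002,0.014,0,0.06],[-0.01,0.003,0.028,0,0.06],[-0.01,0.003,0.028,0,0.06],[-0.01,0.003,0.028,0,0.06],[-0.01,0.003,0.028,0,0.06],[-0.01,0.003,0.028,0,0.06],[-0.006,0.003,0.016,0,0.06],[-0.003,0.002,0.008,0,0.06],[0,0,0,0,0.06]]'
python3 -c "
from h import *
go([627,118.5,115])"
```

```text
clock: 24.7
eef_pos: [622.2, 126.6, 162.7]
tool_rot: [-0.693, 0.122, -0.081, 0.706]
wrist_force: [-0.2, -0.7, 0.2]
finger_gap: 0.642
clock 24.7 tcp [622.2 126.6 162.7] tool move dx,dy,dz mm [ 9.8 47.1 -6.9] gap 59.7 F [-0.2 -0.7  0.2] q [ 0.11  0.59  1.43  0.04  1.18 -1.18] ytool [-0.056  0.027 -0.998]
```

```bash
python3 -m inch '[[0.003,0.01,-0.002,0,0.06],[0.003,0.012,-0.002,0,0.06],[0.002,0.012,-0.002,0,0.06],[0.001,0.008,-0.001,0,0.06],[0,0.003,0,0,0.06],[0,0,0,0,0.06]]'
python3 - <<'E'
from h import *
go([627,118.5,20])
c=capture('wrist'); overlay(c,(627,118.5),'pics/o11.png',(180,110,200,190),4,14)
E
```

```text
clock: 25.45
eef_pos: [626.7, 115.4, 113.1]
tool_rot: [-0.693, 0.124, -0.081, 0.706]
wrist_force: [-0.4, 1.0, 0.6]
finger_gap: 0.64
clock 25.45 tcp [626.7 115.4 113.1] tool move dx,dy,dz mm [ 5.1 92.9  2.2] gap 59.6 F [-0.4  1.   0.6] q [ 0.09  0.65  1.46  0.04  1.09 -1.2 ] ytool [-0.057  0.027 -0.998]
```

View pics/o11.png

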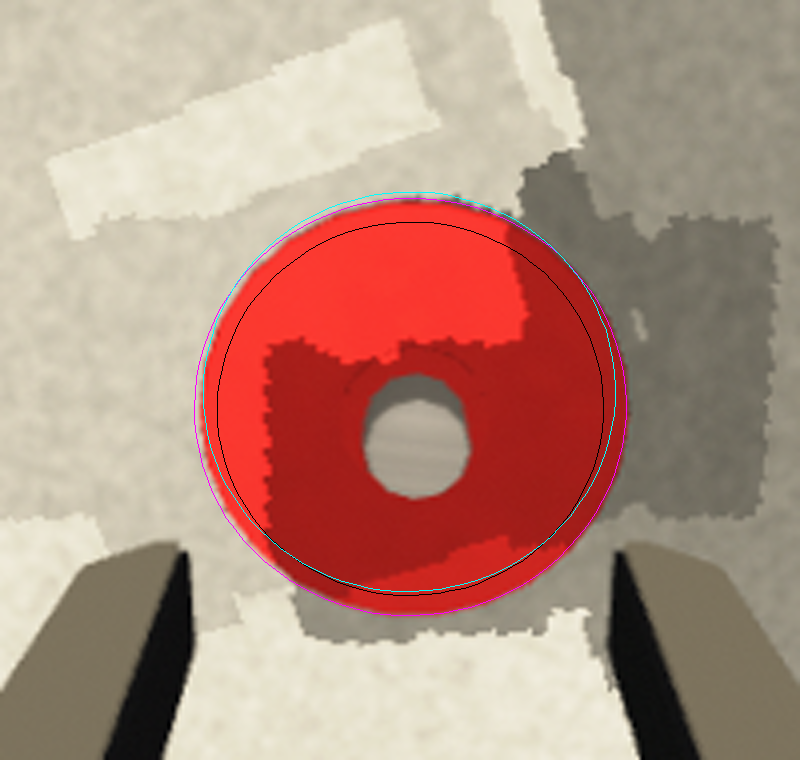

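The predicted circle coincides with the red lid to about 1 mm. Descending.

```bash
python3 -m inch '[[0.001,0.015,0.001,0,0.06],[0.001,0.02,0.001,0,0.06],[0.001,0.02,0,0,0.06],[0.001,0.012,0,0,0.06],[0,0.006,0,0,0.06],[0,0,0,0,0.06]]'
python3 -c "
from h import *
go([627,119,20])"
```

```text
clock: 26.25
eef_pos: [626.6, 118.6, 34.2]
tool_rot: [-0.693, 0.124, -0.081, 0.706]
wrist_force: [0.8, 0.4, 0.2]
finger_gap: 0.646
clock 26.25 tcp [626.6 118.6  34.2] tool move dx,dy,dz mm [ 1.2 14.2  0.4] gap 60.1 F [0.8 0.4 0.2] q [ 0.1   0.75  1.49  0.04  0.96 -1.2 ] ytool [-0.058  0.027 -0.998]
```

```bash
python3 -m inch '[[0.001,0.006,0,0,0.06],[0,0.005,0,0,0.06],[0,0.002,0,0,0.06],[0,0,0,0,0.06],[0,0,0,0,0.015],[0,0,0,0,0.01],[0,0,0,0,0.01],[0,0,0,0,0.01],[0,0,0,0,0.01],[0,0,0,0,0.01]]' 30
python3 -c "
from h import *
go([627,119,20])"
python3 -m inch '[[0,-0.01,0,0,0.01],[0,-0.02,0,0,0.01],[0,-0.03,0,0,0.01],[0,-0.03,0,0,0.01],[0,-0.03,0,0,0.01],[0,-0.02,0,0,0.01],[0,-0.01,0,0,0.01],[0,0,0,0,0.01]]'
python3 -c "
from h import *
go([422.5,-100,165])"
```

```text
clock: 27.5
eef_pos: [627.9, 118.7, 22.1]
tool_rot: [-0.693, 0.123, -0.082, 0.706]
wrist_force: [-0.2, 0.9, -0.5]
finger_gap: 0.23
clock 27.5 tcp [627.9 118.7  22.1] tool move dx,dy,dz mm [-0.9  2.1 -0. ] gap 21.4 F [-0.2  0.9 -0.5] q [ 0.1   0.77  1.49  0.04  0.93 -1.2 ] ytool [-0.054  0.027 -0.998]
clock: 28.5
eef_pos: [636.6, 114.2, 184.3]
tool_rot: [-0.692, 0.122, -0.083, 0.706]
wrist_force: [-0.3, -0.4, -1.9]
finger_gap: 0.223
clock 28.5 tcp [636.6 114.2 184.3] tool move dx,dy,dz mm [-142.4   24.3 -266.9] gap 20.8 F [-0.3 -0.4 -1.9] q [ 0.09  0.58  1.38  0.03  1.23 -1.2 ] ytool [-0.051  0.027 -0.998]
```

Red is held. I'll carry it to the red pot with a slower sweep to limit the tilt drift.

```bash
python3 -m inch '[[-0.005,0,-0.008,0,0.01],[-0.008,0.001,-0.015,0,0.01],[-0.008,0.001,-0.015,0,0.01],[-0.008,0.001,-0.015,0,0.01],[-0.008,0.001,-0.015,0,0.01],[-0.008,0.001,-0.015,0,0.01],[-0.008,0.001,-0.015,0,0.01],[-0.008,0.001,-0.015,0,0.01],[-0.008,0.001,-0.015,0,0.01],[-0.008,0.001,-0.015,0,0.01],[-0.008,0.001,-0.015,0,0.01],[-0.008,0.001,-0.015,0,0.01],[-0.008,0.001,-0.015,0,0.01],[-0.008,0.001,-0.015,0,0.01],[-0.008,0.001,-0.015,0,0.01],[-0.008,0.001,-0.015,0,0.01],[-0.008,0.001,-0.015,0,0.01],[-0.004,0,-0.007,0,0.01],[0,0,0,0,0.01]]'
python3 - <<'E'
from h import *
go([422.5,-100,165]);c=capture('wrist'); overlay(c,(422.5,-100),'pics/o12.png',(180,120,200,190),4)
E
```

```text
clock: 30.88
eef_pos: [413.0, -103.6, 167.7]
tool_rot: [-0.693, 0.127, -0.079, 0.705]
wrist_force: [-0.1, -0.4, -2.0]
finger_gap: 0.225
clock 30.875 tcp [ 413.  -103.6  167.7] tool move dx,dy,dz mm [8.3 2.2 6.2] gap 20.9 F [-0.1 -0.4 -2. ] q [-0.36  0.23  1.97  0.    1.02 -1.64] ytool [-0.064  0.026 -0.998]
```

View pics/o12.png

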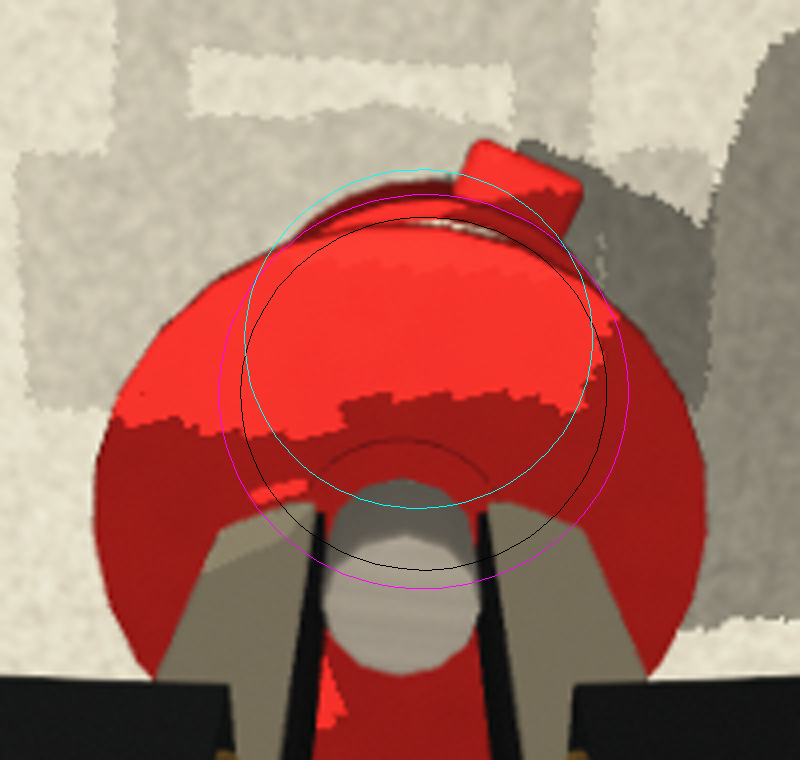

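```bash
python3 -c "
from h import *
go([422.5,-100,83])"
python3 -m inch '[[0.004,0.01,0.002,0,0.01],[0.004,0.02,0.002,0,0.01],[0.003,0.02,0.001,0,0.01],[0.001,0.018,0,0,0.01],[0,0.008,0,0,0.01],[0,0,0,0,0.01]]'
python3 -c "
from h import *
go([422.5,-100,83])"
```

```text
clock 30.925 tcp [ 413.2 -103.4  167.6] tool move dx,dy,dz mm [13.8 83.9  5.3] gap 21.0 F [ 0.5 -0.  -2.1] q [-0.36  0.23  1.97  0.    1.02 -1.64] ytool [-0.064  0.026 -0.998]
clock: 31.68
eef_pos: [423.7, -98.1, 86.3]
tool_rot: [-0.693, 0.125, -0.078, 0.705]
wrist_force: [-0.0, 0.2, -2.0]
finger_gap: 0.227
clock 31.675 tcp [423.7 -98.1  86.3] tool move dx,dy,dz mm [-0.4  3.3 -2.2] gap 21.1 F [-0.   0.2 -2. ] q [-0.34  0.38  2.01  0.01  0.82 -1.62] ytool [-0.063  0.027 -0.998]
```

```bash
python3 -m inch '[[0,0.004,-0.002,0,0.01],[0,0.005,0,0,0.01],[0.001,0.003,0,0,0.01],[0,0.002,0,0,0.01],[0,0,0,0,0.01]]'
python3 -c "
from h import *
go([422.5,-100,69]);c=capture('wrist'); cv2.imwrite('pics/w13.png',c['image'][:,:,::-1])"
```

```text
clock: 32.3
eef_pos: [424.1, -100.3, 72.4]
tool_rot: [-0.693, 0.124, -0.079, 0.705]
wrist_force: [0.4, 0.3, -2.9]
finger_gap: 0.228
clock 32.3 tcp [ 424.1 -100.3   72.4] tool move dx,dy,dz mm [-1.4  3.5 -0.2] gap 21.2 F [ 0.4  0.3 -2.9] q [-0.34  0.41  2.01  0.01  0.78 -1.63] ytool [-0.061  0.026 -0.998]
```

View pics/w13.png

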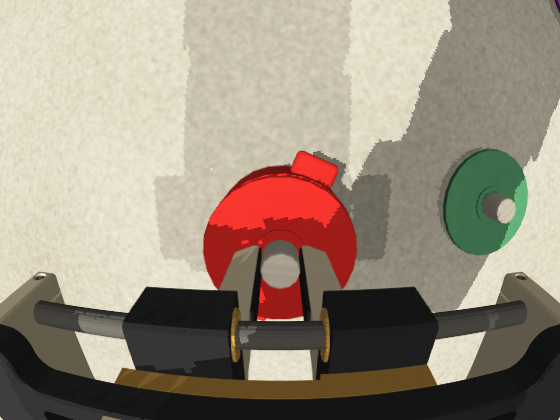

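The lid is centred over the red pot. I'll lower it to contact, about z = 69.

```bash
python3 -m inch '[[-0.001,0.002,0,0,0.01],[0,0.002,0,0,0.01],[0,0.001,0,0,0.01],[0,0,0,0,0.01]]'
python3 -c "
from h import *
go([422.5,-100,69])"
```

```text
clock: 32.85
eef_pos: [423.1, -100.0, 69.4]
tool_rot: [-0.694, 0.124, -0.079, 0.705]
wrist_force: [-0.0, -0.5, -1.9]
finger_gap: 0.228
clock 32.85 tcp [ 423.1 -100.    69.4] tool move dx,dy,dz mm [-0.6  0.5 -0.2] gap 21.2 F [-0.  -0.5 -1.9] q [-0.34  0.41  2.02  0.01  0.78 -1.63] ytool [-0.06   0.025 -0.998]
```

```bash
python3 -m inch '[[0,0.001,0,0,0.01],[0,0.001,0,0,0.01],[0,0,0,0,0.01]]'
python3 -c "
from h import *
go([422.5,-100,69])"
```

```text
clock: 33.22
eef_pos: [423.2, -100.0, 69.4]
tool_rot: [-0.694, 0.124, -0.079, 0.705]
wrist_force: [-0.4, -0.4, -1.8]
finger_gap: 0.228
clock 33.225 tcp [ 423.2 -100.    69.4] tool move dx,dy,dz mm [-0.7  0.4 -0.2] gap 21.2 F [-0.4 -0.4 -1.8] q [-0.34  0.41  2.02  0.01  0.77 -1.63] ytool [-0.06   0.025 -0.998]
```

```bash
python3 -m inch '[[0,0.002,0,0,0.01],[0,0.002,0,0,0.01],[0,0,0,0,0.01]]'
python3 -c "
from h import *
go([422.5,-100,69])"
```

```text
clock: 33.6
eef_pos: [424.4, -100.4, 68.9]
tool_rot: [-0.694, 0.123, -0.08, 0.705]
wrist_force: [0.5, -0.4, -2.2]
finger_gap: 0.228
clock 33.6 tcp [ 424.4 -100.4   68.9] tool move dx,dy,dz mm [-1.9  0.  -0.2] gap 21.2 F [ 0.5 -0.4 -2.2] q [-0.34  0.41  2.02  0.    0.77 -1.63] ytool [-0.057  0.024 -0.998]
```

```bash
python3 -m inch '[[-0.002,0.003,0,0,0.01],[0,0.002,0,0,0.01],[0,0,0,0,0.01]]'
python3 -c "
from h import *
go([422.5,-100,69]);c=capture('wrist'); cv2.imwrite('pics/w14.png',c['image'][:,:,::-1])"
```

```text
clock: 33.98
eef_pos: [425.3, -100.6, 67.9]
tool_rot: [-0.694, 0.12, -0.083, 0.705]
wrist_force: [0.7, -1.5, -2.0]
finger_gap: 0.23
clock 33.975 tcp [ 425.3 -100.6   67.9] tool move dx,dy,dz mm [-2.9 -0.9 -0.2] gap 21.4 F [ 0.7 -1.5 -2. ] q [-0.34  0.42  2.02  0.01  0.76 -1.63] ytool [-0.05   0.022 -0.999]
```

View pics/w14.png

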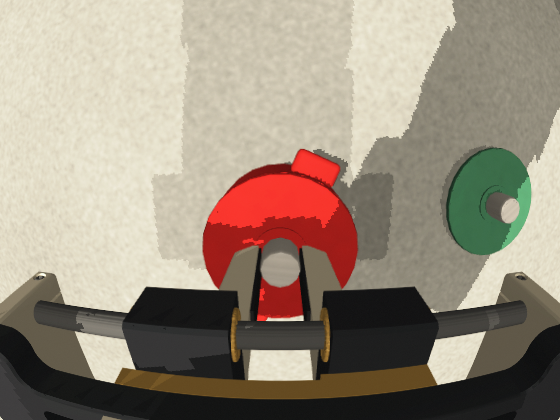

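```bash
python3 -m inch '[[-0.003,0.002,0.001,0,0.01],[-0.001,0.0015,0,0,0.01],[0,0,0,0,0.01]]'
python3 -c "
from h import *
go([422.5,-100,69]);c=capture('scene'); cv2.imwrite('pics/s14.png',cv2.resize(c['image'][150:260,180:300,::-1],None,fx=6,fy=5,interpolation=2))"
```

```text
clock: 34.4
eef_pos: [425.6, -100.7, 67.8]
tool_rot: [-0.696, 0.117, -0.086, 0.704]
wrist_force: [0.0, 0.9, -1.7]
finger_gap: 0.227
clock 34.4 tcp [ 425.6 -100.7   67.8] tool move dx,dy,dz mm [-3.2 -1.  -0.2] gap 21.1 F [ 0.   0.9 -1.7] q [-0.34  0.41  2.03  0.    0.75 -1.63] ytool [-0.041  0.017 -0.999]
```

View pics/s14.png

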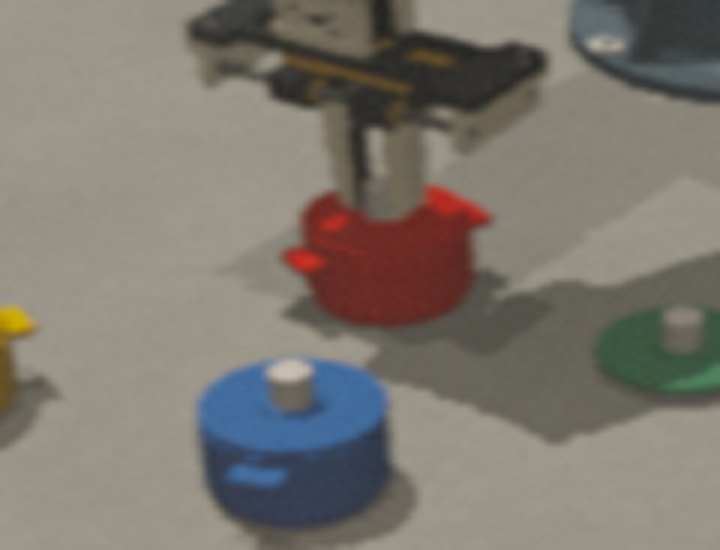

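The TCP stopped at 67.8, where the lid should be home. Release and look.

```bash
python3 -m inch '[[0,0,0,0,0.024],[0,0,0,0,0.03],[0,0,0,0,0.045],[0,0,0,0,0.05],[0,0,0,0,0.05]]'
python3 -m inch '[[0,-0.01,0,0,0.05],[0,-0.025,0,0,0.05],[0,-0.03,0,0,0.05],[0,-0.03,0,0,0.05],[0,-0.02,0,0,0.05],[0,0,0,0,0.05]]'
python3 - <<'E'
from h import *
go([457,76,170])
c=capture('wrist'); cv2.imwrite('pics/w15.png',c['image'][:,:,::-1])
E
```

```text
clock: 35.08
eef_pos: [425.6, -100.7, 66.7]
tool_rot: [-0.696, 0.117, -0.086, 0.704]
wrist_force: [-0.2, 1.1, 0.1]
finger_gap: 0.533
clock: 35.83
eef_pos: [430.6, -102.7, 188.2]
tool_rot: [-0.696, 0.116, -0.087, 0.703]
wrist_force: [-0.4, -0.1, -0.6]
finger_gap: 0.536
clock 35.825 tcp [ 430.6 -102.7  188.2] tool move dx,dy,dz mm [-24.6  20.1 178.8] gap 49.8 F [-0.4 -0.1 -0.6] q [-0.34  0.22  1.92  0.    1.05 -1.63] ytool [-0.04   0.017 -0.999]
```

View pics/w15.png

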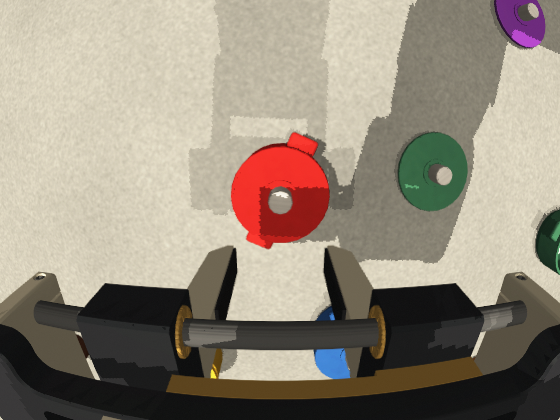

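Red appears seated, with the flange round and the ears symmetric. Next is the green lid.

```bash
python3 -m inch '[[-0.002,0.001,0.01,0,0.06],[-0.002,0.002,0.02,0,0.06],[-0.003,0.002,0.02,0,0.06],[-0.003,0.002,0.02,0,0.06],[-0.003,0.002,0.02,0,0.06],[-0.003,0.002,0.02,0,0.06],[-0.003,0.002,0.02,0,0.06],[-0.003,0.002,0.02,0,0.06],[-0.002,0.002,0.014,0,0.06],[-0.001,0.002,0.007,0,0.06],[0,0,0,0,0.06]]'
python3 -c "
from h import *
go([457,76,110])"
```

```text
clock: 37.25
eef_pos: [448.8, 79.6, 160.7]
tool_rot: [-0.696, 0.122, -0.08, 0.703]
wrist_force: [-0.7, 0.1, 0.8]
finger_gap: 0.646
clock 37.25 tcp [448.8  79.6 160.7] tool move dx,dy,dz mm [11.9 50.1 -1.2] gap 60.1 F [-0.7  0.1  0.8] q [ 0.06  0.28  1.91  0.03  1.   -1.24] ytool [-0.057  0.019 -0.998]
```

```bash
python3 -m inch '[[0.004,0.01,0,0,0.06],[0.004,0.014,0,0,0.06],[0.003,0.014,0,0,0.06],[0.001,0.008,0,0,0.06],[0,0.003,0,0,0.06],[0,0,0,0,0.06]]'
python3 - <<'E'
from h import *
go([457,76,21])
c=capture('wrist'); overlay(c,(457,76),'pics/o16.png',(180,110,200,190),4,14)
E
```

```text
clock: 38.0
eef_pos: [457.7, 75.5, 106.7]
tool_rot: [-0.696, 0.123, -0.08, 0.703]
wrist_force: [0.5, -0.6, -0.1]
finger_gap: 0.645
clock 38.0 tcp [457.7  75.5 106.7] tool move dx,dy,dz mm [ 4.5 85.6  0.2] gap 59.9 F [ 0.5 -0.6 -0.1] q [ 0.05  0.38  1.93  0.03  0.88 -1.25] ytool [-0.059  0.019 -0.998]
```

View pics/o16.png

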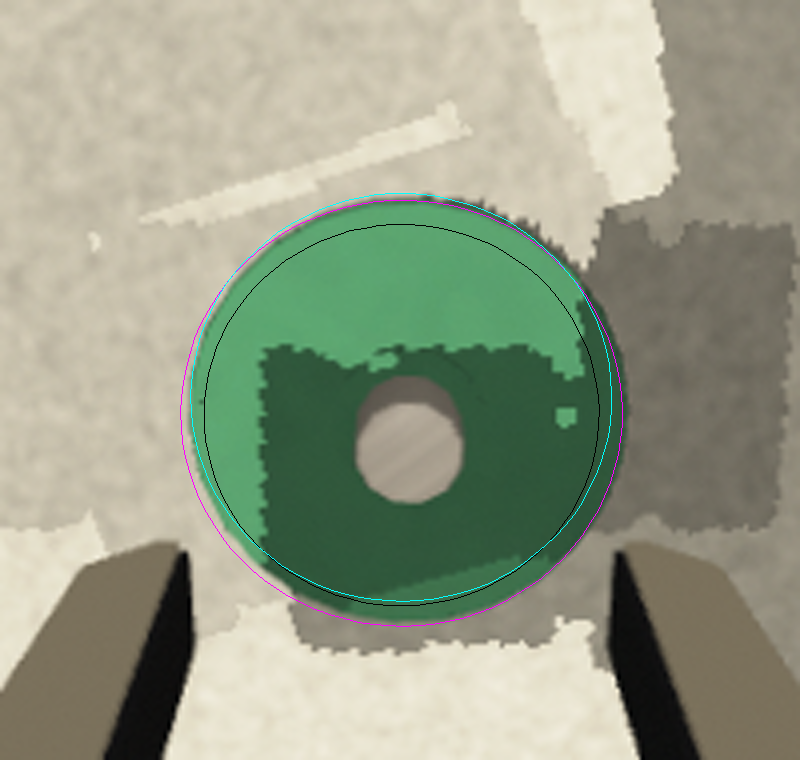

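The fit is good; the lid is about 1 mm further right, at (457,77). Descending.

```bash
python3 -m inch '[[0.001,0.015,0.001,0,0.06],[0.001,0.02,0,0,0.06],[0.001,0.018,0,0,0.06],[0.001,0.01,0,0,0.06],[0,0.005,0,0,0.06],[0,0,0,0,0.06]]'
python3 -c "
from h import *
go([457,77,21])"
```

```text
clock: 38.8
eef_pos: [458.4, 77.0, 35.4]
tool_rot: [-0.696, 0.123, -0.081, 0.703]
wrist_force: [0.5, 0.5, -0.3]
finger_gap: 0.645
clock 38.8 tcp [458.4  77.   35.4] tool move dx,dy,dz mm [-0.5 14.5 -0.5] gap 60.0 F [ 0.5  0.5 -0.3] q [ 0.05  0.52  1.96  0.03  0.72 -1.25] ytool [-0.056  0.019 -0.998]
```

```bash
python3 -m inch '[[0,0.006,-0.001,0,0.06],[0,0.005,0,0,0.06],[0,0.003,0,0,0.06],[0,0,0,0,0.06],[0,0,0,0,0.015],[0,0,0,0,0.01],[0,0,0,0,0.01],[0,0,0,0,0.01],[0,0,0,0,0.01],[0,0,0,0,0.01]]' 30
python3 -c "
from h import *
go([457,77,21])"
python3 -m inch '[[0,-0.01,0,0,0.01],[0,-0.02,0,0,0.01],[0,-0.03,0,0,0.01],[0,-0.03,0,0,0.01],[0,-0.03,0,0,0.01],[0,-0.025,0,0,0.01],[0,-0.01,0,0,0.01],[0,0,0,0,0.01]]'
python3 -c "
from h import *
go([617,291,165]);c=capture('wrist'); cv2.imwrite('pics/w17.png',c['image'][:,:,::-1])"
```

```text
clock: 40.05
eef_pos: [458.2, 76.4, 21.7]
tool_rot: [-0.695, 0.122, -0.082, 0.703]
wrist_force: [-0.7, -1.0, 0.1]
finger_gap: 0.228
clock 40.05 tcp [458.2  76.4  21.7] tool move dx,dy,dz mm [-1.3  0.7  0.3] gap 21.2 F [-0.7 -1.   0.1] q [ 0.05  0.54  1.97  0.03  0.68 -1.26] ytool [-0.054  0.019 -0.998]
clock: 41.05
eef_pos: [465.5, 73.0, 183.7]
tool_rot: [-0.696, 0.122, -0.081, 0.703]
wrist_force: [0.3, -0.6, -2.2]
finger_gap: 0.228
clock 41.05 tcp [465.5  73.  183.7] tool move dx,dy,dz mm [ 84.1  14.4 252. ] gap 21.2 F [ 0.3 -0.6 -2.2] q [ 0.04  0.28  1.85  0.02  1.07 -1.25] ytool [-0.055  0.019 -0.998]
```

View pics/w17.png

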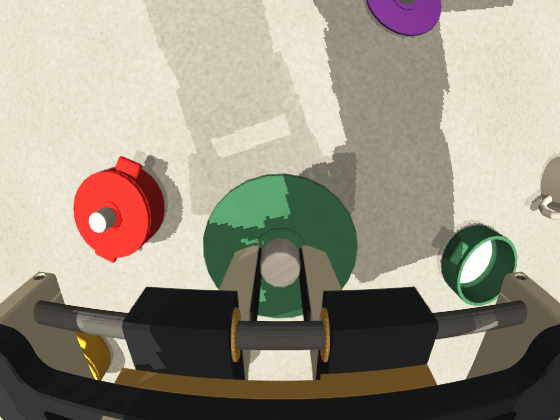

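Green is held. Now the sweep to the green pot.

```bash
python3 -m inch '[[0.003,0,0.009,0,0.01],[0.006,0,0.018,0,0.01],[0.006,0,0.018,0,0.01],[0.006,0,0.018,0,0.01],[0.006,0,0.018,0,0.01],[0.006,0,0.018,0,0.01],[0.006,0,0.018,0,0.01],[0.006,0,0.018,0,0.01],[0.006,0,0.018,0,0.01],[0.006,0,0.018,0,0.01],[0.006,0,0.018,0,0.01],[0.006,0,0.018,0,0.01],[0.006,0,0.018,0,0.01],[0.003,0,0.009,0,0.01],[0,0,0,0,0.01]]'
python3 - <<'E'
from h import *
go([617,291,165]);c=capture('wrist'); overlay(c,(617,291),'pics/o18.png',(180,120,200,190),4)
E
```

```text
clock: 42.98
eef_pos: [612.8, 298.2, 167.8]
tool_rot: [-0.697, 0.124, -0.075, 0.702]
wrist_force: [0.2, -0.0, -2.5]
finger_gap: 0.226
clock 42.975 tcp [612.8 298.2 167.8] tool move dx,dy,dz mm [ 6.3  2.4 -5.7] gap 21.0 F [ 0.2 -0.  -2.5] q [ 0.37  0.67  1.27  0.04  1.26 -0.93] ytool [-0.067  0.017 -0.998]
```

View pics/o18.png

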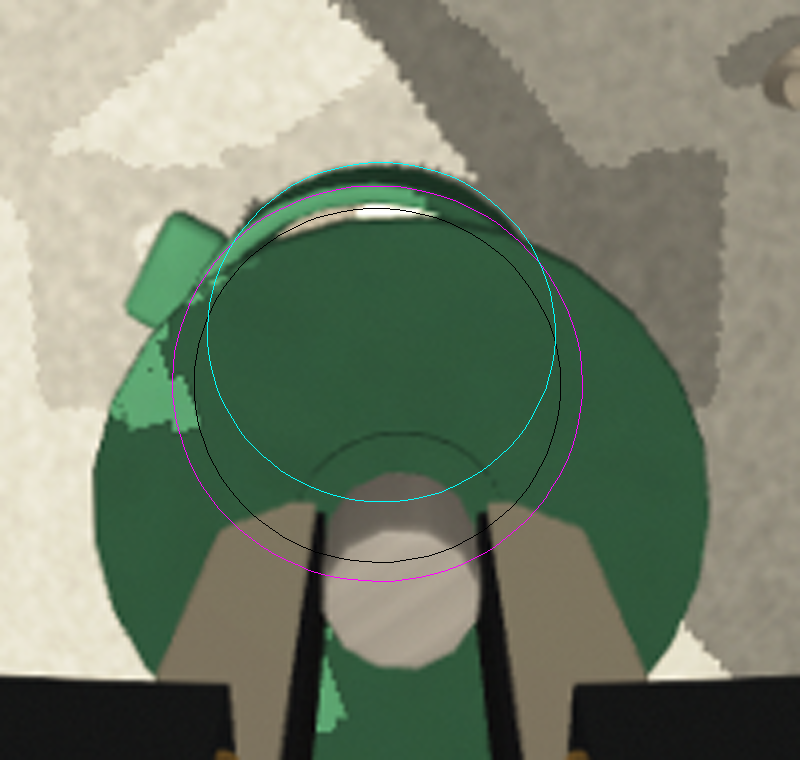

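The rim overlay matches at (617,291).

```bash
python3 -c "
from h import *
go([617,291,83])"
python3 -m inch '[[0.004,0.01,-0.002,0,0.01],[0.004,0.02,-0.002,0,0.01],[0.003,0.02,-0.002,0,0.01],[0.001,0.018,-0.001,0,0.01],[0,0.008,0,0,0.01],[0,0,0,0,0.01]]'
python3 -c "
from h import *
go([617,291,83])"
```

```text
clock 43.025 tcp [612.6 297.8 167.8] tool move dx,dy,dz mm [12.  84.2 -5.1] gap 21.1 F [ 0.2 -0.1 -2. ] q [ 0.37  0.67  1.28  0.04  1.26 -0.93] ytool [-0.067  0.017 -0.998]
clock: 43.78
eef_pos: [616.0, 286.1, 84.4]
tool_rot: [-0.698, 0.126, -0.075, 0.701]
wrist_force: [0.5, -0.3, -1.8]
finger_gap: 0.228
clock 43.775 tcp [616.  286.1  84.4] tool move dx,dy,dz mm [-0.3  1.4  5. ] gap 21.2 F [ 0.5 -0.3 -1.8] q [ 0.35  0.75  1.34  0.04  1.11 -0.96] ytool [-0.07   0.015 -0.997]
```

```bash
python3 -m inch '[[0,0.003,0.003,0,0.01],[0,0.004,0.002,0,0.01],[0.001,0.003,0,0,0.01],[0,0.001,0,0,0.01],[0,0,0,0,0.01]]'
python3 -c "
from h import *
go([617,291,69]);c=capture('wrist'); cv2.imwrite('pics/w19.png',c['image'][:,:,::-1])"
```

```text
clock: 44.4
eef_pos: [618.6, 291.8, 74.3]
tool_rot: [-0.697, 0.124, -0.076, 0.702]
wrist_force: [-0.5, 0.1, -2.4]
finger_gap: 0.228
clock 44.4 tcp [618.6 291.8  74.3] tool move dx,dy,dz mm [-1.   5.4 -1.2] gap 21.2 F [-0.5  0.1 -2.4] q [ 0.36  0.77  1.33  0.04  1.1  -0.95] ytool [-0.067  0.016 -0.998]
```

View pics/w19.png

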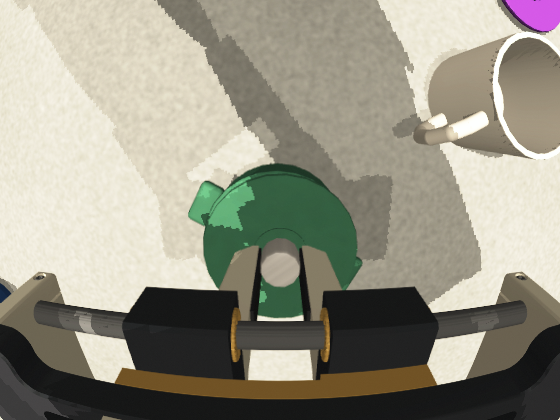

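```bash
python3 -m inch '[[-0.001,0.003,-0.001,0,0.01],[0,0.002,0,0,0.01],[0,0.001,0,0,0.01],[0,0,0,0,0.01]]'
python3 -c "
from h import *
go([617,291,68.7])"
```

```text
clock: 44.95
eef_pos: [617.0, 291.1, 69.2]
tool_rot: [-0.697, 0.124, -0.076, 0.702]
wrist_force: [-0.8, -1.1, -0.2]
finger_gap: 0.228
clock 44.95 tcp [617.  291.1  69.2] tool move dx,dy,dz mm [ 0.   0.5 -0.1] gap 21.2 F [-0.8 -1.1 -0.2] q [ 0.36  0.78  1.34  0.04  1.09 -0.95] ytool [-0.067  0.017 -0.998]
```

Contact is starting. One more small step, then release.

```bash
python3 -m inch '[[0,0.0015,0,0,0.01],[0,0.001,0,0,0.01],[0,0,0,0,0.01]]'
python3 -m inch '[[0,0,0,0,0.024],[0,0,0,0,0.03],[0,0,0,0,0.045],[0,0,0,0,0.05],[0,0,0,0,0.05]]'
python3 -m inch '[[0,-0.01,0,0,0.05],[0,-0.025,0,0,0.05],[0,-0.03,0,0,0.05],[0,-0.03,0,0,0.05],[0,-0.02,0,0,0.05],[0,0,0,0,0.05]]'
python3 - <<'E'
from h import *
go([457,76,170])
c=capture('wrist'); cv2.imwrite('pics/w20.png',c['image'][:,:,::-1])
E
```

```text
clock: 45.32
eef_pos: [617.2, 291.2, 69.2]
tool_rot: [-0.697, 0.124, -0.076, 0.702]
wrist_force: [-0.1, -0.4, -1.8]
finger_gap: 0.226
clock: 45.95
eef_pos: [617.5, 291.3, 68.8]
tool_rot: [-0.697, 0.124, -0.076, 0.702]
wrist_force: [-0.9, -0.9, 1.1]
finger_gap: 0.53
clock: 46.7
eef_pos: [625.7, 289.3, 190.6]
tool_rot: [-0.696, 0.123, -0.077, 0.703]
wrist_force: [0.3, 0.4, -0.6]
finger_gap: 0.536
clock 46.7 tcp [625.7 289.3 190.6] tool move dx,dy,dz mm [-100.6   27.4 -252. ] gap 49.8 F [ 0.3  0.4 -0.6] q [ 0.35  0.66  1.23  0.04  1.3  -0.95] ytool [-0.063  0.018 -0.998]
```

View pics/w20.png

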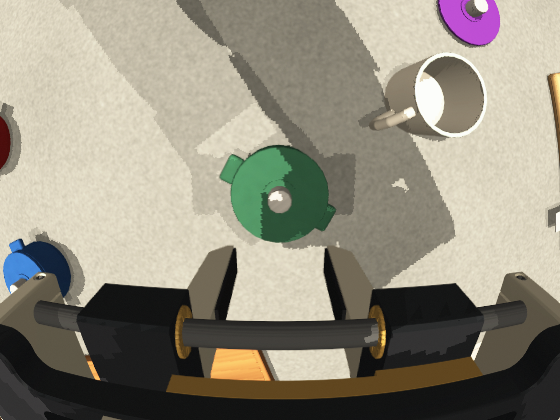

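```bash
python3 -m inch '[[-0.02,-0.005,0.02,0,0.05],[-0.025,-0.005,0.025,0,0.05],[-0.025,-0.005,0.025,0,0.05],[-0.025,-0.005,0.025,0,0.05],[-0.025,-0.005,0.025,0,0.05],[-0.025,-0.005,0.025,0,0.05],[-0.025,-0.005,0.025,0,0.05],[-0.02,0,0.02,0,0.05],[0,0,0,0,0.05]]'
python3 - <<'E'
from fit import *
S=capture('scene');T=capture('top')
cv2.imwrite('pics/sf.png',cv2.resize(S['image'][170:290,130:400,::-1],None,fx=2.9,fy=2.9,interpolation=2))
cv2.imwrite('pics/tf.png',cv2.resize(T['image'][130:260,130:460,::-1],None,fx=2.4,fy=2.4,interpolation=2))
print(state()["clock"],state()["eef_pos"])
for c,p in dict(red=(422.5,-100),yellow=(610.5,-287.5),green=(617,291),blue=(634,-71.5)).items():
    # lid flange in the top view (z = 55..61) and knob
    for n,C in (("T",T),("S",S)):
        k=proj(C,[*p,83]); print(c,n,"knob expected",np.round(k,1),"flange c",np.round(proj(C,[*p,61]),1))
E
```

```text
clock: 47.88
eef_pos: [491.6, 529.0, 225.9]
tool_rot: [0.7, -0.128, 0.073, -0.698]
wrist_force: [-0.3, 0.5, 0.2]
finger_gap: 0.535
47.975 [492.90385407 527.39139548 226.19062387]
red T knob expected [325.8 220.4] flange c [325.3 221.1]
red S knob expected [243.5 187.1] flange c [243.8 192.9]
yellow T knob expected [376.2 168.1] flange c [375.1 169.5]
yellow S knob expected [164.  208.9] flange c [164.9 214.9]
green T knob expected [216.6 168.9] flange c [217.6 170.3]
green S knob expected [352.7 242.4] flange c [352.2 248.8]
blue T knob expected [316.4 162.7] flange c [316.  164.2]
blue S knob expected [227.4 224.6] flange c [227.8 230.7]
```

View pics/sf.png

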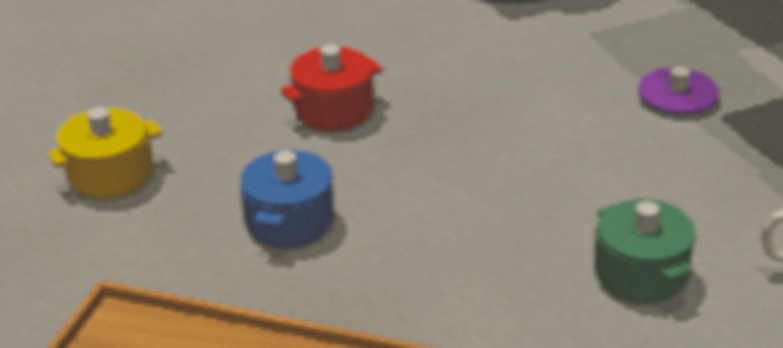

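View pics/tf.png

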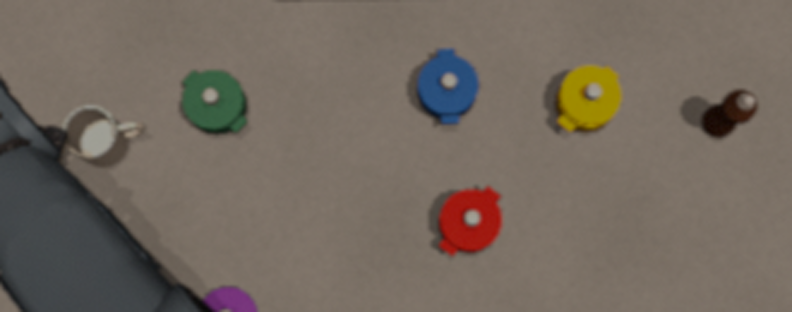

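All four look flat, but the yellow lid may be shifted a few mm toward −y. Checking closer.

View pics/o4.png

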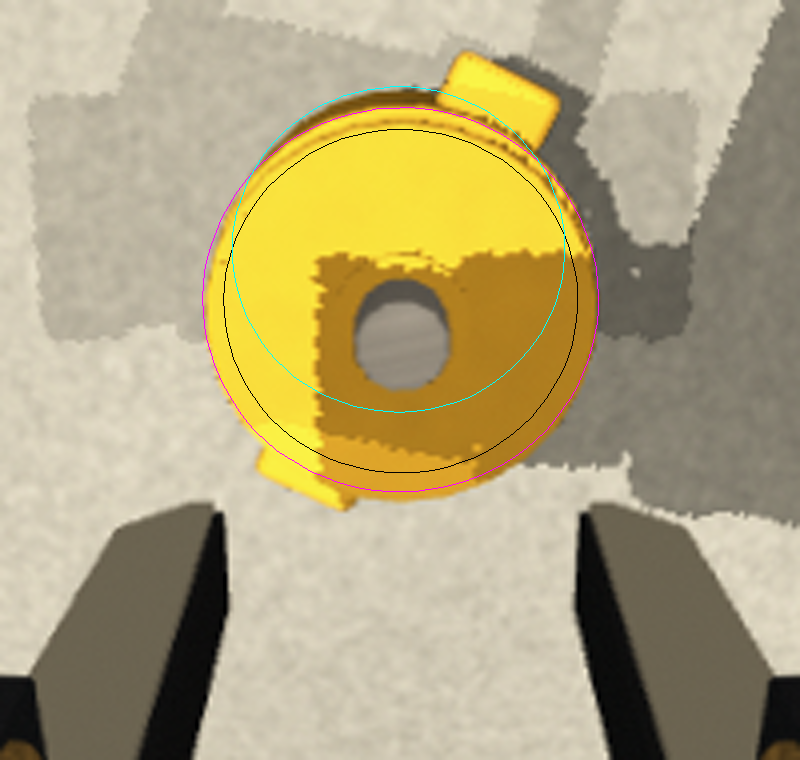

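Run:
```python
from fit import *
S=capture('scene')
r=[]
for c,p in dict(red=(422.5,-100),yellow=(610.5,-287.5),green=(617,291),blue=(634,-71.5)).items():
    u,v=map(int,np.round(proj(S,[*p,40]))); g=S["image"][v-30:v+30,u-33:u+33,::-1]
    r.append(cv2.resize(g,None,fx=6,fy=5,interpolation=cv2.INTER_CUBIC))
cv2.imwrite('pics/z.png',np.vstack([np.hstack(r[:2]),np.hstack(r[2:])]))
```

```text
(no output)
```

View pics/z.png

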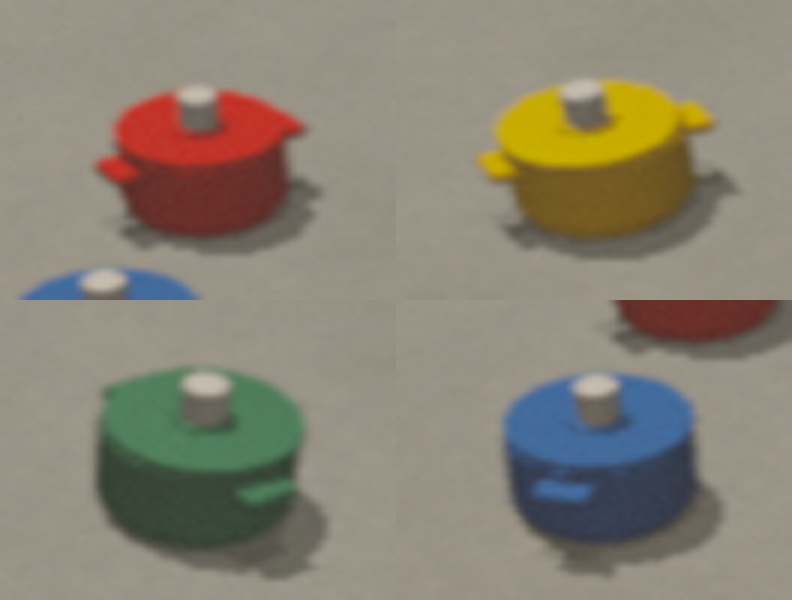

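The yellow lid looks offset outward by about 3–4 mm, since a rim sliver shows on the inner side. I'll go back and check it from close up.

```bash
python3 -c "
from h import *
go([570,-280,215])"
python3 -m inch '[[0.008,0,-0.02,0,0.05],[0.016,0,-0.04,0,0.05],[0.016,0,-0.04,0,0.05],[0.016,0,-0.04,0,0.05],[0.016,0,-0.04,0,0.05],[0.016,-0.001,-0.04,0,0.05],[0.016,-0.001,-0.04,0,0.05],[0.016,-0.001,-0.04,0,0.05],[0.016,-0.001,-0.04,0,0.05],[0.016,-0.001,-0.04,0,0.05],[0.016,-0.001,-0.04,0,0.05],[0.016,-0.001,-0.04,0,0.05],[0.016,-0.001,-0.04,0,0.05],[0.016,-0.001,-0.04,0,0.05],[0.016,0,-0.04,0,0.05],[0.016,0,-0.04,0,0.05],[0.016,0,-0.04,0,0.05],[0.008,0,-0.02,0,0.05],[0,0,0,0,0.05]]'
python3 -c "
from h import *
go([580,-285,215])"
```

```text
clock 48.025 tcp [493.3 527.  226.5] tool move dx,dy,dz mm [ 303.3   -1.4 -751.9] gap 50.1 F [-0.5 -0.2  0.2] q [ 0.73  0.7   1.08  0.06  1.42 -0.56] ytool [-0.078  0.009 -0.997]
clock: 50.4
eef_pos: [552.2, -246.6, 222.8]
tool_rot: [0.699, -0.138, 0.083, -0.696]
wrist_force: [-0.2, 0.5, 0.4]
finger_gap: 0.538
clock 50.4 tcp [ 552.2 -246.6  222.8] tool move dx,dy,dz mm [ 38.8   5.3 -27.8] gap 50.1 F [-0.2  0.5  0.4] q [-0.48  0.49  1.44 -0.03  1.29 -1.73] ytool [-0.078  0.008 -0.997]
```

```bash
python3 -m inch '[[0.015,0,-0.012,0,0.05],[0.015,0,-0.012,0,0.05],[0.01,0,-0.006,0,0.05],[0,0,0,0,0.05]]'
python3 - <<'E'
from h import *
go([610.5,-287.5,190])
c=capture('wrist'); print(fish(c,[610.5,-287.5,55]))
u,v=map(int,fish(c,[610.5,-287.5,55])); 
l=max(u-75,0);t=max(v-75,0)
overlay(c,(610.5,-287.5),'pics/o21.png',(l,t,150,150),5,61)
cv2.imwrite('pics/w21.png',c['image'][:,:,::-1]); print(l,t)
E
```

```text
clock: 50.9
eef_pos: [581.6, -284.0, 220.4]
tool_rot: [0.699, -0.137, 0.082, -0.697]
wrist_force: [-0.3, -0.4, -0.5]
finger_gap: 0.54
clock 50.9 tcp [ 581.6 -284.   220.4] tool move dx,dy,dz mm [30.8 28.   6. ] gap 50.2 F [-0.3 -0.4 -0.5] q [-0.51  0.57  1.31 -0.03  1.33 -1.76] ytool [-0.078  0.009 -0.997]
[287.  225.8]
212 150
```

View pics/o21.png

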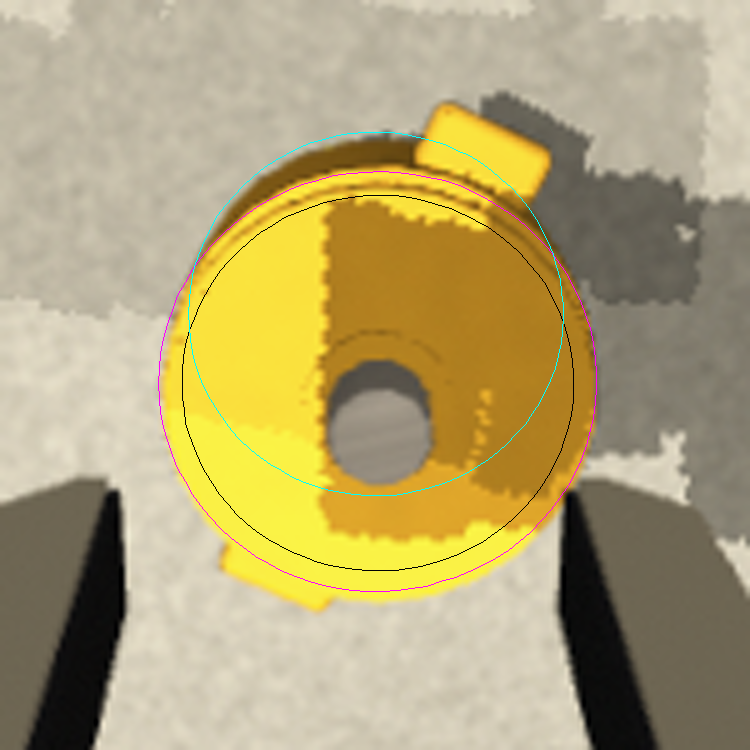

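The yellow flange is at its seated size and height. If the plug were perched on the rim, the circle would look about 4% larger, and it does not. The offset is only 2–3 mm, within the play, so I'm handing in.

```bash
python3 -c "
from cell import *
s=state();print(s['clock'],s['wrist_force'],s['eef_pos']);print(job_done())"
```

```text
50.95 [0.65117894 0.35120226 0.25128749] [ 581.41994101 -283.72869765  220.45625171]
the job is handed in; nothing more can be done
None
```

All four lids are on the pots of their own colour, and I handed the job in at about 51 s of the 118 s allowed. I picked each lid up by its knob, centred it over its pot using the wrist camera, lowered it to about its seated height and let go. The gripper was about 220 mm up and touching nothing at hand-in. The job gave no verdict.

**Last checks:**
- **Seating:** The final scene and top views show all four lids flat on their rims. The mug and mill look untouched, and the two purple lids were left alone.
- **Yellow:** A last close look with the wrist camera put the lid about 2–3 mm off the pot's axis, toward +x. That is within the 6 mm play, and the flange shows at its seated size and height.

**Less certain:**
- **Tool tilt:** The tool drifted to about 0.08 rad of tilt by the end, and the moves could not correct it. Lids were gripped and released at about 0.02–0.07 rad, so each may have settled a millimetre or two on release.
- **Red and green:** These showed no clear contact force just before release. I judged them seated from the tool height and the pictures afterwards.
- **Top camera:** It disagreed with the wrist camera by about 2 mm in y in some places. I used the wrist camera's value wherever they differed.

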